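# Put the ceramic drawer back in order

### The job

Tidy the ceramics drawer: the shade guide lies across the jar wells, so lay it flat, white face up, in its own long recess in the foam. Take the stack of three powder jars apart and stand each jar, kept upright all the way, fully down in the foam well cut for its size. Set everything down, drop nothing, and leave the carton and the stain syringe beside the stack where they are.

Things in the scene. Friction and masses are not known exactly. Their poses are not given: they have to be found in the camera images.
- small_mid (a point): The small powder jar: upright cylinder, white body, tan screw lid, 38 mm across the lid (the body is 2 mm less, its foot bevelled), 46 mm tall. At the start it stands on the medium jar, on top of the stack. The point is its centre, half-way up; z is up along the jar's axis.
- medium_mid (a point): The medium powder jar: upright cylinder, white body, tan screw lid, 50 mm across the lid (the body is 2 mm less, its foot bevelled), 56 mm tall. At the start it stands on the large jar, in the middle of the stack. The point is its centre, half-way up; z is up along the jar's axis.
- large_mid (a point): The large powder jar: upright cylinder, white body, tan screw lid, 64 mm across the lid (the body is 2 mm less, its foot bevelled), 66 mm tall. At the start it stands on the bench, at the bottom of the stack. The point is its centre, half-way up; z is up along the jar's axis.
- well_small (a point): The well for the small jar: round hole 46 mm across and 14 mm deep in the middle of a grey foam block (110 x 96 mm), one of three such blocks side by side in the drawer, in any order. The point is the centre of the well's floor, 14 mm below the flat foam top; z is up, y runs along the row of blocks, x across it. Neighbouring wells are 98 mm apart; two small white pots stand 22 mm above the foam at the +y end of the row, about 81 mm past the last well.
- well_medium (a point): The well for the medium jar: round hole 58 mm across and 14 mm deep in the middle of a grey foam block (110 x 96 mm), one of three such blocks side by side in the drawer, in any order. The point is the centre of the well's floor, 14 mm below the flat foam top; z is up, y runs along the row of blocks, x across it. Neighbouring wells are 98 mm apart; two small white pots stand 22 mm above the foam at the +y end of the row, about 81 mm past the last well.
- well_large (a point): The well for the large jar: round hole 72 mm across and 14 mm deep in the middle of a grey foam block (110 x 96 mm), one of three such blocks side by side in the drawer, in any order. The point is the centre of the well's floor, 14 mm below the flat foam top; z is up, y runs along the row of blocks, x across it. Neighbouring wells are 98 mm apart; two small white pots stand 22 mm above the foam at the +y end of the row, about 81 mm past the last well.
- guide_mid (a point): The shade guide: flat white plastic holder 190 mm long and 16 mm thick, 34 mm wide at its ends and 26 mm at its 58 mm long waist in the middle, with four tooth samples that stick out 16.5 mm from one edge at one end and from the other edge at the other end, 7 to 11 mm above its underside (the waist is free of them). It lies flat on the foam tops, across the wells. The point is its centre, 8 mm above its underside; y runs along its length, x across it, z is up.
- recess (a point): The shade guide's long rectangular recess, 206 x 56 mm and 5 mm deep, in the grey foam strip (240 x 92 mm) on the robot's side of the well blocks; the strip's top is level with theirs. The point is the centre of the recess floor, 5 mm below the foam top; y runs along its length, x across it, z is up. A guide lies in it either way round. The drawer's clear walls stand 6 mm above the foam tops.
- carton_mid (a point): White carton, 52 x 52 x 62 mm tall, on the bench behind the stack, seen from the robot, its centre about 115 mm from the stack's axis. Not to be moved. The point is its centre.
- syringe_mid (a point): Stain syringe lying on the bench on the robot's side of the stack, about 112 mm long and 26 mm wide at its flange, 15 mm high, about 90 mm from the stack's axis. Not to be moved. The point is in the middle of its barrel, 7.5 mm above the bench; y runs along it.
Not all that is in view belongs to the job. There is more than one size of the part that bears guide_mid; the job needs the larger.

How it is judged:
By the outcome, as a careful person would: the job done as asked, in the order asked, and still so for the second after the job is handed in, with the robot touching nothing.
It also fails if it takes over 106 s, if anything falls off the work surface, if the arm or the gripper's body presses on something with over 40 N, if the wrist force passes 120 N, or if a joint passes its speed limit or range.

### The arm

A 6-joint arm with a two-finger parallel gripper is mounted at the origin on the work surface. World frame = base frame: x ahead of the robot, y to its left, z up, the work surface at z = 0. Lengths are in m, angles in degrees, forces in N, time in s.
With the tool pointing down it reaches from about 0.3 to 0.75 m from the base axis. Payload 8.5 kg.
Tool frame: the origin (TCP) lies midway between the tips of the shut fingers; the grasp point (between the pads) lies behind it (grasp_offset is the z of the grasp point in the tool frame, in m); z points along the fingers, y is the direction in which the jaws open and shut (so a half turn about z gives the same grasp; the last joint's range is limited). The gripper opens to 85 mm and grips with 20 to 120 N. Pads are 22 mm wide; open, the fingers measure 114 mm over their backs; the gripper's body (76 mm by 85 mm) begins 54 mm behind the grasp point. The pads swing forward as they close: fully open they stand 13 mm farther back than shut.
Start: joints at [-85.617, 21.807, 74.336, -0, 83.858, -12.336], TCP at [0.158, -0.527, 0.231] pointing down, gripper open.
Joint ranges: [-178.18, 178.18], [-50.72, 133.34], [12.68, 142.11], [-81.47, 261.47], [9.98, 163.14], [-165.26, 165.26]. Speed limits (degrees/s): [136.94, 136.94, 180, 180, 180, 180].

### API

Orientations are given as a 3x3 rotation matrix whose columns are the frame's x, y, z axes.
In Python, from rig import * gives the robot as it stands.
- The arm moves only by the shell command python3 -m pendant 'ROWS' [FORCE]. ROWS is JSON, one flat list of numbers, 7 for each row, row after row: the finger opening in mm, from 0 to 85.4, then the shift along the tool's x, y, z in units of 50 mm (1.0 is 50 mm), then the turn, a rotation vector about the tool's x, y, z in units of 8 degrees (1.0 is 8 degrees). In form: [hand, dx, dy, dz, wx, wy, wz, hand, dx, dy, dz, wx, wy, wz, ...]. A call has 1 to 12 rows; each row shifts and turns the commanded pose from where the row before left it, along the tool's axes as they then stand; what a row does not reach is not made up. A row lasts 1/10 s, in which the tool goes at most 50 mm and 8.59 degrees, less where a joint would pass 70% of its speed; a pose out of reach is approached as far as the arm can. A call is refused whole if a number of a shift passes 1 or a number of a turn 1, either way. A call with a gripper value outside its range is refused whole. The fingers move at their own pace and stop on an object; FORCE is the grip in N (left out, the last holds). Time passes only in rows, so rows that do not move let the fingers close. It gives the time, the measured TCP pose, the force and the opening at its end, in the units of the state.
- observe(): the state, without advancing time (a new reading comes with each control period).
- get_image(name): name is "scene" or "top" or "wrist"; returns a dict with "frame" (480x640x3 uint8, red, green, blue), "depth" (480x640 float32, m along the optical axis (not along the pixel's ray), 0 where there is no reading), "K" (3x3 intrinsics, pixels), "rvec" (rotation vector, rad) and "tvec" (3), from world to camera coordinates, as OpenCV has them. Camera axes: x right, y down, z forward; pixel columns grow to the right and rows downward; lengths in m; the calibration is good to about 2 mm. The wrist camera is an equidistant fisheye: a pixel r from the principal point sees the ray r / f radians off the axis. A picture is of the moment at which its call begins.
- close_job(): hands the job in, once; it reports no verdict.
The state is a dict: "time_s": time; "q": joint angles; "qvel": joint speeds; "joint_efforts": joint torques, N m; "position": TCP position; "tool_rot": TCP orientation; "ft_force": force on the tool from outside, world axes, zero at the start; "wrist_torque": the same for the moment, N m; "grip_width": finger opening in m.
Only numpy, scipy, OpenCV 4.12 (cv2) and the standard library are available. Lean on these libraries where they do the work, as an engineer would, in place of code of your own. Each camera call takes 0.05 s, during which the arm holds its last target.

## Working session

There is one attempt and no reset: what is moved stays moved. The work goes in short steps, Python scripts to look and compute and a shell command to move; the robot and the scene stay as the last step left them, time stands still between calls to the robot, and variables do not carry over. Pictures are saved under pics/ and viewed, and the job is handed in when it is done.

```bash
ls; mkdir -p pics; python3 - <<'E'
from rig import *
import cv2
s=observe();print(s)
for n in ["scene","top","wrist"]:
    d=get_image(n);cv2.imwrite(f"pics/a_{n}.png",d["frame"][:,:,::-1]);print(n,d["K"],d["rvec"],d["tvec"])
E
```

```text
pics
{'time_s': 0.0, 'q': array([-8.56168061e+01,  2.18403461e+01,  7.43865351e+01, -6.33244576e-04,
        8.38590928e+01, -1.23363425e+01]), 'qvel': array([-0.02711281, -0.02921187,  0.08305392, -0.06743226,  0.02000382,
       -0.02937099]), 'joint_efforts': array([ 8.31669568e-04, -4.48458874e+01, -2.31274974e+01, -1.15304128e-04,
        4.66117592e-03, -1.26463328e-05]), 'position': array([ 0.15819342, -0.52643429,  0.23070734]), 'tool_rot': array([[ 9.57724134e-01,  2.87688144e-01, -1.25637037e-04],
       [ 2.87688004e-01, -9.57723016e-01,  1.49530190e-03],
       [ 3.09855145e-04, -1.46823098e-03, -9.99998874e-01]]), 'ft_force': array([-0.00950013, -0.21043197, -0.12610637]), 'wrist_torque': array([ 0.00717022, -0.01889504, -0.01914601]), 'grip_width': 0.08531815340032815}
scene [[551.28891778   0.         321.29644761]
 [  0.         551.28891778 242.40939336]
 [  0.           0.           1.        ]] [ 1.70103113  2.19242814 -0.56873769] [ 0.17973789 -0.34519619  1.22702012]
top [[447.51726916   0.         311.0718273 ]
 [  0.         447.51726916 233.35252253]
 [  0.           0.           1.        ]] [ 2.17827404 -2.14078961  0.11284171] [-0.08487185  0.48784177  0.78996484]
wrist [[371.64829954   0.         321.45835248]
 [  0.         371.64829954 237.29773105]
 [  0.           0.           1.        ]] [-2.32452134  1.72942272  0.25421604] [-0.54864469 -0.03747823  0.37902924]
```

View pics/a_scene.png

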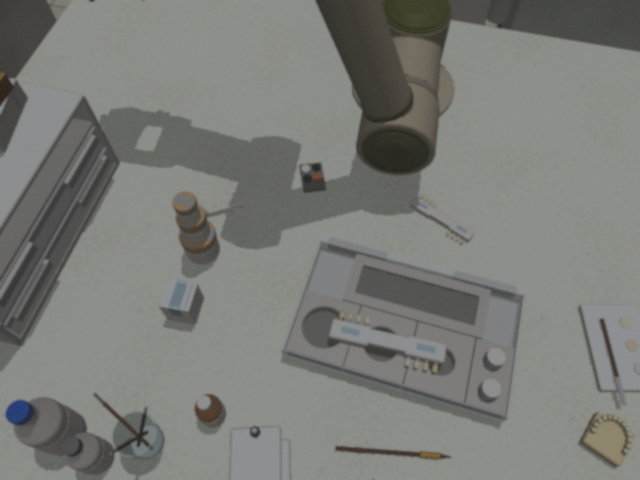

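View pics/a_top.png

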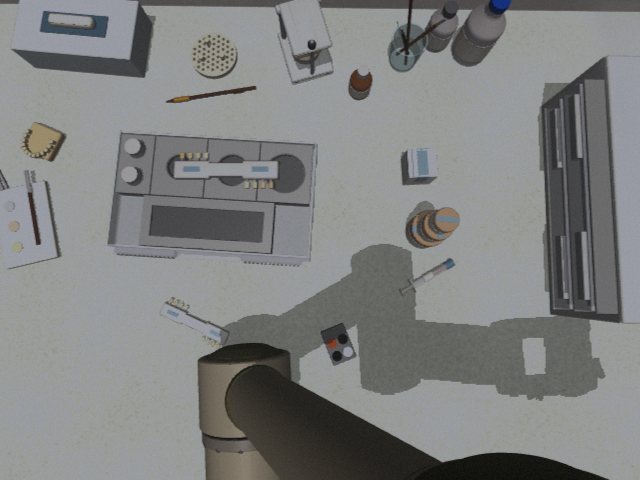

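View pics/a_wrist.png

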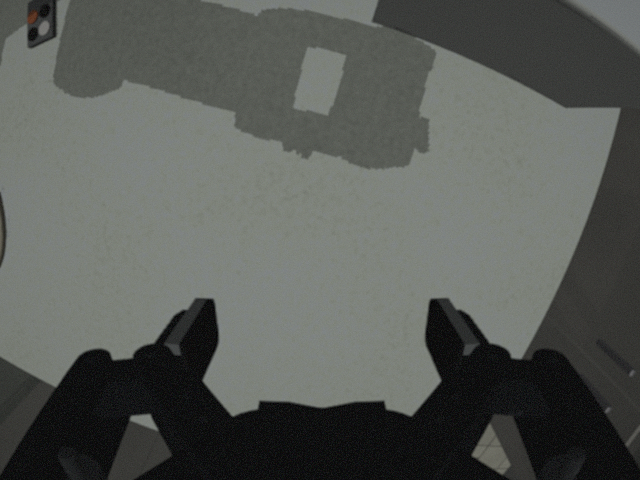

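```bash
cat > h.py <<'E'
import numpy as np, cv2
from rig import *
np.set_printoptions(precision=4,suppress=True)
def ext(d):
    R=cv2.Rodrigues(np.array(d["rvec"],float))[0];return R,np.array(d["tvec"],float).ravel()
def cloud(d):
    R,t=ext(d);K=d["K"];z=d["depth"].astype(float)
    v,u=np.mgrid[:480,:640]
    P=np.stack([(u-K[0,2])/K[0,0]*z,(v-K[1,2])/K[1,1]*z,z],-1)
    W=(P-t)@R; W[z==0]=np.nan; return W
def onplane(d,uv,zz):
    R,t=ext(d);K=d["K"];uv=np.atleast_2d(np.array(uv,float))
    r=np.c_[(uv-K[[0,1],[2,2]])/K[[0,1],[0,1]],np.ones(len(uv))]
    D=r@R;C=-R.T@t
    return C+D*((zz-C[2])/D[:,2])[:,None]
def proj(d,P):
    R,t=ext(d);return cv2.projectPoints(np.atleast_2d(np.array(P,float)),d["rvec"],d["tvec"],d["K"],None)[0][:,0]
E
python3 - <<'E'
from h import *
d=get_image("top");W=cloud(d)
np.savez("top0.npz",**d)
e=get_image("scene");np.savez("scene0.npz",**e)
for n,uv in dict(foamL=(310,190),blk=(250,150),strip=(200,200),recess=(200,223),guide=(225,165),wellL=(292,172),pot1=(134,147),pot2=(129,175),bench=(350,250),lidS=(447,219),carton=(415,160),wall=(318,170),tray=(290,230)).items():
    print(n,W[uv[1],uv[0]])
Z=W[:,:,2]
h=np.clip(Z/0.2,0,1)
hh=(np.clip(np.nan_to_num(Z[90:290,90:490])/0.18,0,1)*255).astype(np.uint8)
cv2.imwrite("pics/b_h.png",cv2.resize(cv2.applyColorMap(hh,cv2.COLORMAP_JET),None,fx=2,fy=2,interpolation=0))
f=d["frame"][:,:,::-1]
cv2.imwrite("pics/b_drawer.png",cv2.resize(f[120:350,100:330],None,fx=2.6,fy=2.6,interpolation=2))
cv2.imwrite("pics/b_stack.png",cv2.resize(f[140:310,380:550],None,fx=3.5,fy=3.5,interpolation=2))
cv2.imwrite("pics/b_stack2.png",cv2.resize(e["frame"][160:340,130:310,::-1],None,fx=3.3,fy=3.3,interpolation=2))
E
```

```text
foamL [ 0.5683 -0.0731  0.0341]
blk [0.6416 0.0392 0.0349]
strip [0.5466 0.1281 0.0328]
recess [0.5045 0.1268 0.0304]
guide [0.6083 0.0812 0.0502]
wellL [ 0.6054 -0.0385  0.0184]
pot1 [0.6376 0.2461 0.0555]
pot2 [0.5854 0.2511 0.0573]
bench [ 0.4621 -0.1498 -0.0001]
lidS [ 0.4984 -0.2822  0.1698]
carton [ 0.6194 -0.2589  0.063 ]
wall [ 0.6153 -0.0873 -0.0019]
tray [ 0.4976 -0.0364  0.0032]
```

View pics/b_drawer.png

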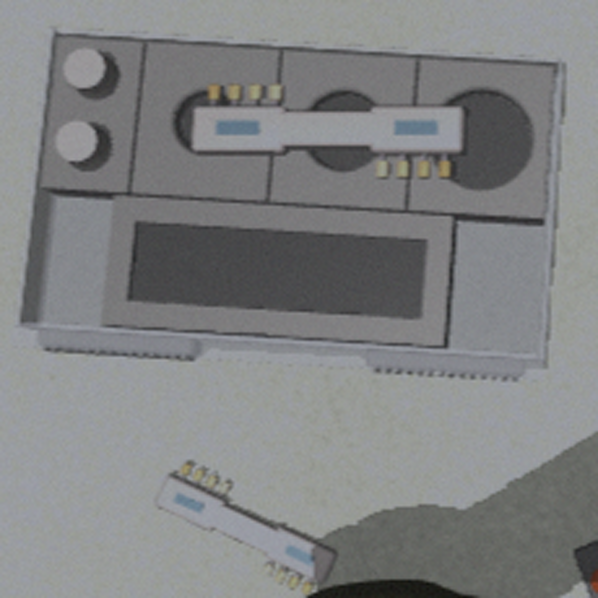

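View pics/b_stack.png

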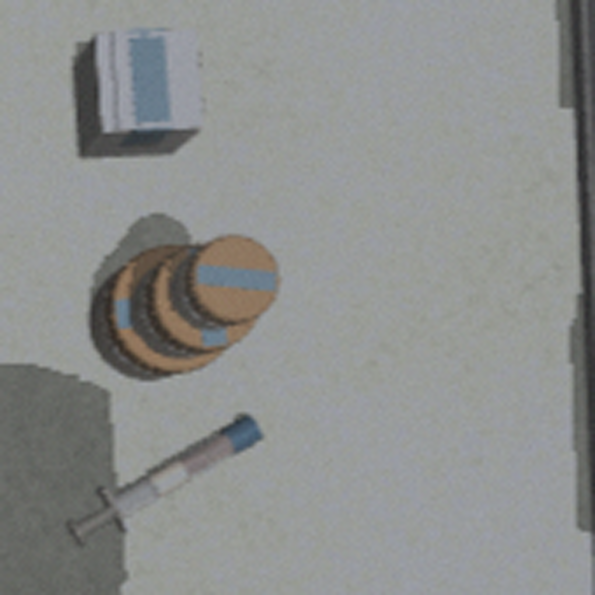

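View pics/b_stack2.png

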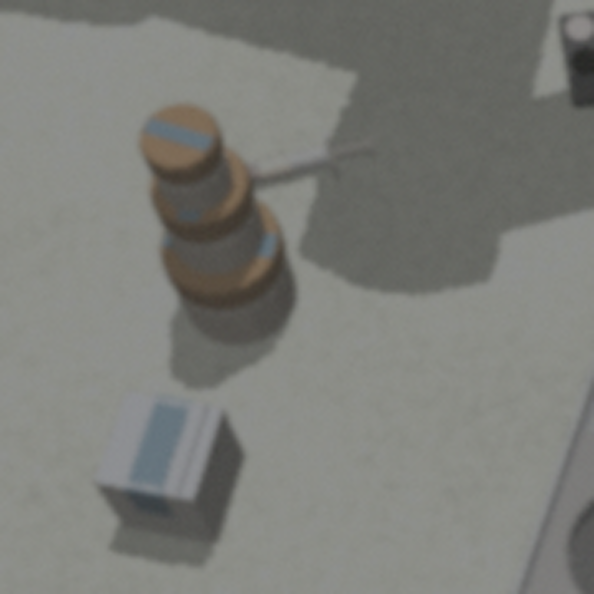

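View pics/b_h.png

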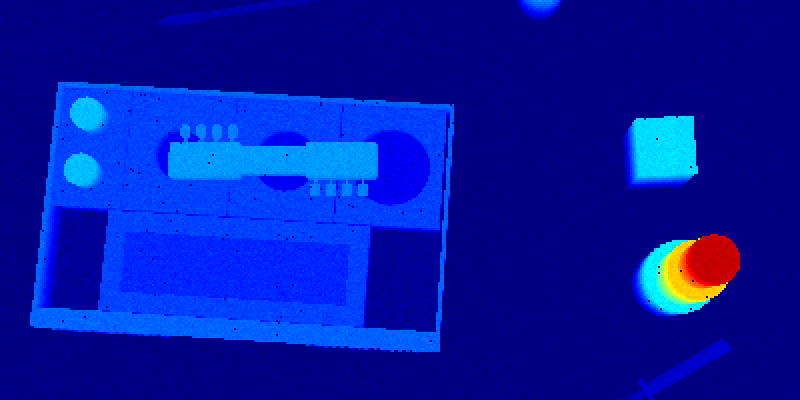

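```bash
python3 - <<'E'
from h import *
import rig
print([x for x in dir(rig) if x[0]!='_']); print(getattr(rig,'grasp_offset',None))
from scipy.optimize import least_squares
d=dict(np.load("top0.npz"));W=cloud(d);f=d["frame"].astype(int);g=f.mean(2);Z=W[:,:,2]
def box(m,u0,u1,v0,v1):
    b=np.zeros((480,640),bool);b[v0:v1,u0:u1]=1;return m&b
# guide
m=box((Z>0.043)&(Z<0.058),165,290,150,200)
P=W[m];print("guide z",np.median(P[:,2]),m.sum())
w=box((Z>0.045)&(Z<0.058)&(g>110),165,290,150,200)
white=w&(f.max(2)-f.min(2)<60)
c=max(cv2.findContours(white.astype(np.uint8),0,cv2.CHAIN_APPROX_NONE)[0],key=cv2.contourArea)[:,0]
r=cv2.minAreaRect((onplane(d,c,0.050)[:,:2]*1000).astype(np.float32));print("guide rect mm",r)
# dark recess, wells
zt=np.median(Z[145:152,240:262]);print("foam",zt,np.median(Z[215:232,170:250]),np.median(Z[165:180,285:298]))
zt=.034
m=box(g<85,140,275,202,250);c=max(cv2.findContours(m.astype(np.uint8),0,cv2.CHAIN_APPROX_NONE)[0],key=cv2.contourArea)[:,0]
r=cv2.minAreaRect((onplane(d,c,zt)[:,:2]*1000).astype(np.float32));print("recess",r)
# wells by depth < zt-6mm outside guide
def circ(pts,R):
    s=least_squares(lambda p:np.hypot(pts[:,0]-p[0],pts[:,1]-p[1])-R,pts.mean(0),loss='soft_l1',f_scale=.002);return s.x,np.abs(s.fun).mean()
m=box((g<85),262,308,148,200);c=max(cv2.findContours(m.astype(np.uint8),0,cv2.CHAIN_APPROX_NONE)[0],key=cv2.contourArea)[:,0]
p=onplane(d,c,zt)[:,:2];p=p[(c[:,0]>283)];print("wellL",circ(p,.036))
for n,u0,u1,v0,v1,R in (("wellM",215,252,151,190,.029),):
    m=box((g<85),u0,u1,v0,v1);cc=[x[:,0] for x in cv2.findContours(m.astype(np.uint8),0,cv2.CHAIN_APPROX_NONE)[0] if cv2.contourArea(x)>15]
    c=np.vstack([x[(x[:,1]<159) if x[:,1].mean()<165 else (x[:,1]>181)] for x in cc]);print(c.tolist());p=onplane(d,c,zt)[:,:2];print(n,circ(p,R))
# stack
for n,lo,hi,zz,R in (("S",.155,.18,.168,.019),("M",.112,.13,.122,.025),("L",.056,.074,.066,.032)):
    m=box((Z>lo)&(Z<hi),400,470,200,260);Q=W[m];print(n,m.sum(),np.median(Q[:,2]),Q[:,:2].min(0),Q[:,:2].max(0))
    orange=box(f[:,:,0]-f[:,:,2]>25,400,470,200,260)
    c=max(cv2.findContours(m.astype(np.uint8),0,cv2.CHAIN_APPROX_NONE)[0],key=cv2.contourArea)[:,0]
    p=onplane(d,c,zz)[:,:2]; print(circ(p,R), cv2.minEnclosingCircle((p*1000).astype(np.float32)))
E
```

```text
['MotionError', 'close_job', 'get_image', 'grasp_offset', 'observe']
-0.0187
guide z 0.049731290059089994 2033
guide rect mm ((601.0679931640625, 80.0979995727539), (29.595443725585938, 186.54556274414062), 0.917682945728302)
foam 0.03404015395792587 nan nan
recess ((503.4468994140625, 114.95286560058594), (204.78973388671875, 55.82264709472656), 87.33807373046875)
wellL (array([ 0.5996, -0.0245]), np.float64(0.0005616654189502311))
[[222, 182], [223, 182], [224, 183], [225, 184], [226, 184], [227, 184], [228, 185], [229, 185], [230, 185], [231, 185], [232, 185], [233, 185], [234, 185], [235, 185], [236, 184], [237, 184], [238, 183], [239, 183], [240, 182], [227, 155], [226, 156], [225, 156], [224, 157], [223, 157], [222, 158], [242, 158], [241, 157], [240, 157], [239, 156], [238, 156], [237, 156], [236, 155], [235, 155], [234, 155], [233, 155], [232, 155], [231, 155], [230, 155], [229, 155], [228, 155]]
wellM (array([0.6039, 0.072 ]), np.float64(0.0005431973272913172))
S 551 0.1675712223117369 [ 0.4792 -0.3017] [ 0.5175 -0.2639]
(array([ 0.4976, -0.2815]), np.float64(0.0006073429591283935)) ((497.8295593261719, -281.2723083496094), 20.465389251708984)
M 305 0.12129456592150319 [ 0.4715 -0.3058] [ 0.522  -0.2587]
(array([ 0.4971, -0.2838]), np.float64(0.003522286309456889)) ((495.4455261230469, -281.9975280761719), 25.418224334716797)
L 332 0.065485906612885 [ 0.4665 -0.3078] [ 0.5297 -0.2512]
(array([ 0.4989, -0.2849]), np.float64(0.003467556719486051)) ((497.6955871582031, -281.9353942871094), 32.52663040161133)
```

The larger guide is the one in the drawer at top px (225,170), about 187 mm long. The other candidate is a short one on the bench at (195,322), about 120 mm. The enlarged crop shows the drawer guide white side up across the wells, with the wells ordered large, medium, small from right to left. So the guide to move is the one at (0.601, 0.080).

```bash
python3 -m pendant '[50,0,0,0,0,0,-0.93,50,0,0,0,0,0,-0.93,50,0,0,0,0,0,-0.93,50,0,0,0,0,0,-0.93,50,0,0,0,0,0,-0.93,50,0,0,0,0,0,-0.93,50,0,0,0,0,0,-0.93,50,0,0,0,0,0,-0.93,50,0,0,0,0,0,-0.93,50,0,0,0,0,0,-0.9,50,0,0,0,0,0,0]' 40
cat >> h.py <<'E'
def go(target,yaw=None):
    """shift in tool axes, units of 50 mm, plus tool yaw error; target world TCP; tilt report"""
    s=observe();R=np.array(s["tool_rot"]);dv=R.T@(np.array(target)-s["position"])/0.05
    print("pos",s["position"],"yaw(tool y)",np.degrees(np.arctan2(R[1,1],R[0,1])),"tz",R[:,2],"units",dv,"w",s["grip_width"],"F",s["ft_force"],"t",s["time_s"])
E
python3 - <<'E'
from h import *
go([.601,.080,.12])
d=get_image("wrist");R,t=ext(d);s=observe();print("cam in tool",s["tool_rot"].T@(-R.T@t-s["position"]))
E
```

```text
time_s: 1.35
position: [0.1582, -0.5267, 0.2312]
tool_rot: [[-0.016, 1.0, -0.0], [1.0, 0.016, 0.0], [0.0, -0.0, -1.0]]
ft_force: [0.3, 0.6, -0.5]
grip_width: 0.0499
pos [ 0.1582 -0.5267  0.2312] yaw(tool y) 0.9388290809982456 tz [-0.      0.0003 -1.    ] units [11.9864  9.0534  2.2271] w 0.04993139386722424 F [ 0.2974  0.5715 -0.5227] t 1.35
cam in tool [ 0.074  -0.0009 -0.1428]
```

```bash
python3 -m pendant '[50,0.3,0.22,0,0,0,0,50,0.6,0.45,0,0,0,0,50,0.6,0.45,0,0,0,0,50,0.6,0.45,0,0,0,0,50,0.6,0.45,0,0,0,0,50,0.6,0.45,0,0,0,0,50,0.6,0.45,0,0,0,0,50,0.6,0.45,0,0,0,0,50,0.6,0.45,0,0,0,0,50,0.6,0.45,0,0,0,0,50,0.6,0.45,0,0,0,0,50,0.6,0.45,0,0,0,0]'
python3 -m pendant '[50,0.6,0.45,0,0,0,0,50,0.6,0.45,0,0,0,0,50,0.6,0.45,0.1,0,0,0,50,0.6,0.45,0.2,0,0,0,50,0.6,0.45,0.3,0,0,0,50,0.6,0.45,0.3,0,0,0,50,0.6,0.45,0.3,0,0,0,50,0.6,0.45,0.3,0,0,0,50,0.3,0.3,0.2,0,0,0,50,0,0,0,0,0,0,50,0,0,0,0,0,0]'
python3 - <<'E'
from h import *
go([.601,.080,.037])
d=get_image("wrist");cv2.imwrite("pics/c1.png",d["frame"][:,:,::-1])
E
```

```text
time_s: 2.6
position: [0.4121, -0.1764, 0.2315]
tool_rot: [[-0.012, 1.0, 0.0], [1.0, 0.012, -0.0], [-0.0, 0.0, -1.0]]
ft_force: [-0.7, -0.5, -0.5]
grip_width: 0.0498
time_s: 3.7
position: [0.6022, 0.08, 0.1462]
tool_rot: [[-0.014, 1.0, -0.001], [1.0, 0.014, -0.0], [-0.0, -0.001, -1.0]]
ft_force: [0.3, -0.1, -0.4]
grip_width: 0.0502
pos [0.6022 0.08   0.1462] yaw(tool y) 0.7888563730235568 tz [-0.0007 -0.0002 -1.    ] units [ 0.0002 -0.0234  2.1831] w 0.050162888879674905 F [ 0.297  -0.1026 -0.4068] t 3.7
```

View pics/c1.png

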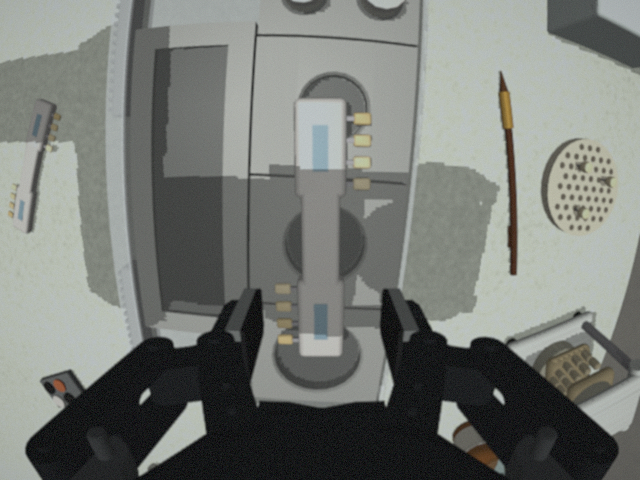

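The wrist view shows the guide's waist at about (320,240), centred between the fingers (245..400), and clear of the teeth.

```bash
python3 -m pendant '[50,0,-0.02,0.4,0,0,0,50,0,0,0.4,0,0,0,50,0,0,0.4,0,0,0,50,0,0,0.4,0,0,0,50,0,0,0.3,0,0,0,50,0,0,0.15,0,0,0,50,0,0,0.1,0,0,0,50,0,0,0,0,0,0]'
python3 -m pendant '[20,0,0,0,0,0,0,20,0,0,0,0,0,0,20,0,0,0,0,0,0,20,0,0,0,0,0,0,20,0,0,0,0,0,0,20,0,0,0,0,0,0]' 40
```

```text
time_s: 4.55
position: [0.6014, 0.0797, 0.0391]
tool_rot: [[-0.014, 1.0, 0.0], [1.0, 0.014, -0.0], [-0.0, 0.0, -1.0]]
ft_force: [0.3, 0.6, 0.8]
grip_width: 0.0504
time_s: 5.15
position: [0.602, 0.0801, 0.0398]
tool_rot: [[-0.015, 1.0, 0.002], [1.0, 0.015, -0.0], [-0.0, 0.002, -1.0]]
ft_force: [-1.3, -0.6, 5.7]
grip_width: 0.0247
```

```bash
python3 -m pendant '[20,0,0,-0.1,0,0,0,20,0,0,-0.3,0,0,0,20,0,0,-0.4,0,0,0,20,0,0,-0.4,0,0,0,20,0,0,-0.2,0,0,0,20,0,0,0,0,0,0]' 40
python3 - <<'E'
from h import *
go([.5034,.115,.095])
d=get_image("top");W=cloud(d);Z=W[:,:,2];f=d["frame"].astype(int)
e=get_image("scene");cv2.imwrite("pics/c2s.png",cv2.resize(e["frame"][200:450,270:560,::-1],None,fx=2.4,fy=2.4))
d=get_image("wrist");cv2.imwrite("pics/c2.png",d["frame"][:,:,::-1])
E
```

```text
time_s: 5.75
position: [0.6019, 0.0802, 0.11]
tool_rot: [[-0.015, 1.0, 0.002], [1.0, 0.015, -0.0], [-0.0, 0.002, -1.0]]
ft_force: [0.6, -0.6, -1.8]
grip_width: 0.0248
pos [0.6019 0.0802 0.11  ] yaw(tool y) 0.8803472416743938 tz [ 0.0023 -0.0001 -1.    ] units [ 0.7271 -1.9602  0.2956] w 0.024797736843341744 F [ 0.5931 -0.5721 -1.7733] t 5.75
```

View pics/c2.png

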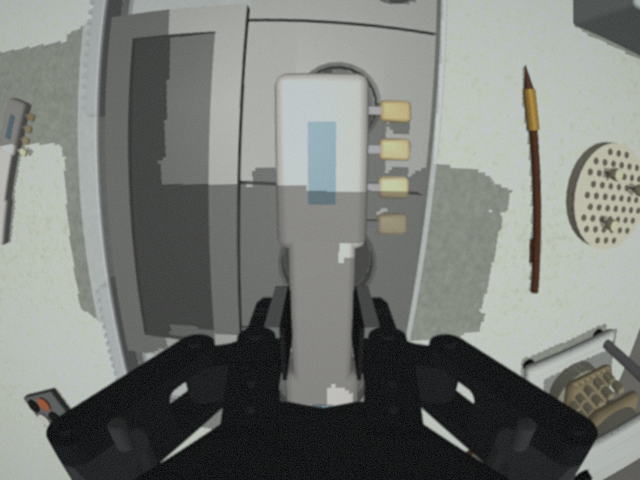

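View pics/c2s.png

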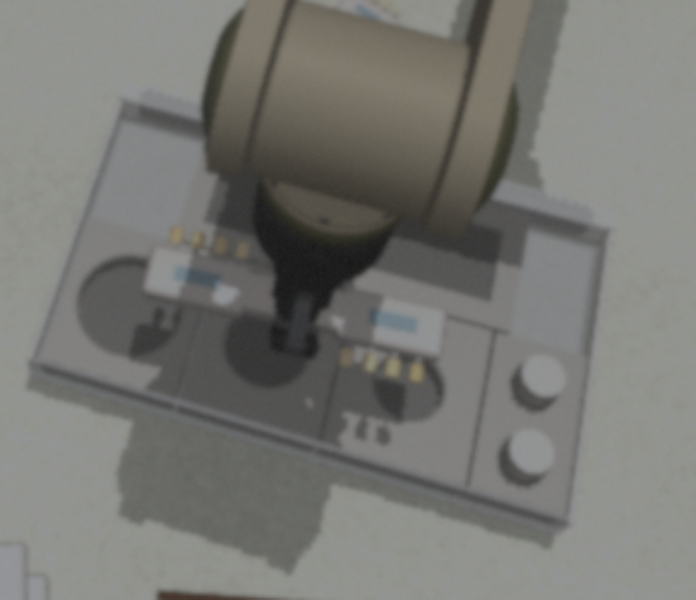

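Guide lifted level, centred in the jaws. Next: move it over the recess, turning about 3.5°.

```bash
python3 -m pendant '[20,0.1,-0.25,0,0,0,0.1,20,0.15,-0.4,0,0,0,0.1,20,0.15,-0.4,0,0,0,0.1,20,0.15,-0.4,0,0,0,0.1,20,0.15,-0.3,0,0,0,0.04,20,0,-0.15,0,0,0,0,20,0,0,0.2,0,0,0,20,0,0,0.4,0,0,0,20,0,0,0.2,0,0,0,20,0,0,0,0,0,0,20,0,0,0,0,0,0]' 40
python3 - <<'E'
from h import *
go([.5034,.115,.036])
d=get_image("top");cv2.imwrite("pics/c3t.png",cv2.resize(d["frame"][110:280,90:340,::-1],None,fx=3,fy=3))
d=get_image("wrist");cv2.imwrite("pics/c3.png",d["frame"][:,:,::-1])
E
```

```text
time_s: 7.0
position: [0.5074, 0.1164, 0.0687]
tool_rot: [[0.046, 0.999, -0.0], [0.999, -0.046, -0.0], [-0.0, -0.0, -1.0]]
ft_force: [0.3, 0.9, -0.4]
grip_width: 0.0248
pos [0.5074 0.1164 0.0687] yaw(tool y) -2.6561896676596994 tz [-0.0002 -0.     -1.    ] units [-0.0322 -0.0792  0.6543] w 0.024767167187948202 F [ 0.3402  0.8537 -0.35  ] t 7.0
```

View pics/c3.png

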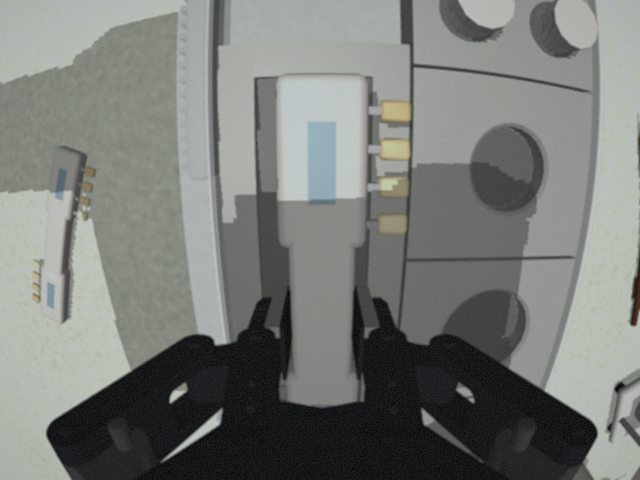

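View pics/c3t.png

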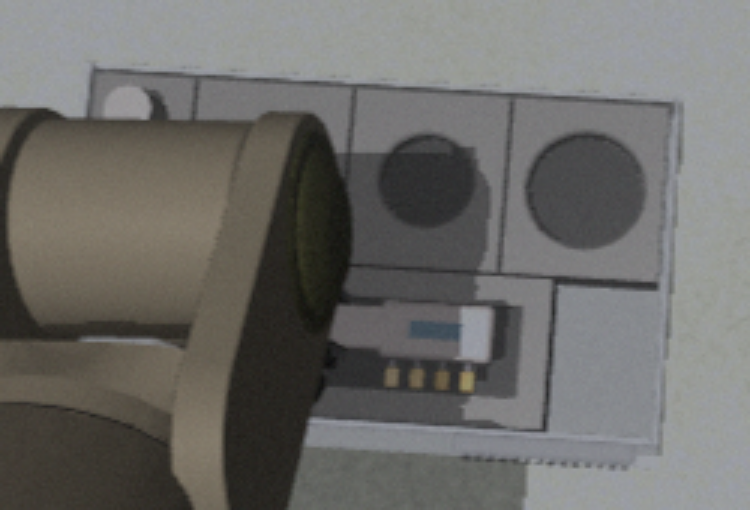

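```bash
python3 -m pendant '[20,-0.03,-0.08,0,0,0,0,20,0,0,0.2,0,0,0,20,0,0,0.2,0,0,0,20,0,0,0.1,0,0,0,20,0,0,0.06,0,0,0,20,0,0,0.03,0,0,0,20,0,0,0,0,0,0,20,0,0,0,0,0,0]' 40
python3 - <<'E'
from h import *
go([.5034,.115,.035])
d=get_image("wrist");cv2.imwrite("pics/c4.png",d["frame"][:,:,::-1])
E
```

```text
time_s: 7.9
position: [0.5031, 0.1153, 0.0395]
tool_rot: [[0.046, 0.999, 0.0], [0.999, -0.046, 0.0], [0.0, 0.0, -1.0]]
ft_force: [0.0, -0.2, 0.1]
grip_width: 0.0248
pos [0.5031 0.1153 0.0395] yaw(tool y) -2.641391129168138 tz [ 0.0004  0.     -1.    ] units [-0.0067  0.0065  0.0899] w 0.024775202604003246 F [ 0.0266 -0.2005  0.1342] t 7.9
```

View pics/c4.png

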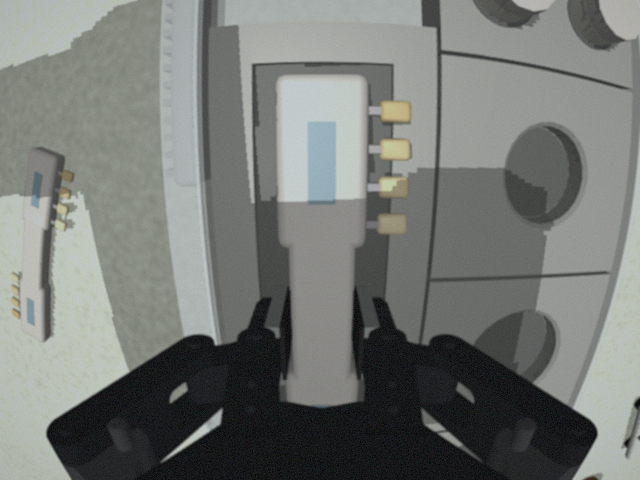

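Centred in the recess (cols 253–393, guide 278–367). I'll lower the last few millimetres in small steps and watch the force.

```bash
python3 -m pendant '[20,0,0,0.04,0,0,0,20,0,0,0.02,0,0,0,20,0,0,0,0,0,0]' 40
python3 -m pendant '[20,0,0,0.02,0,0,0,20,0,0,0,0,0,0]' 40
```

```text
time_s: 8.25
position: [0.5029, 0.1153, 0.0362]
tool_rot: [[0.046, 0.999, -0.0], [0.999, -0.046, 0.0], [0.0, -0.0, -1.0]]
ft_force: [-0.6, 0.1, -1.5]
grip_width: 0.025
time_s: 8.45
position: [0.5029, 0.1153, 0.0352]
tool_rot: [[0.046, 0.999, -0.0], [0.999, -0.046, -0.0], [-0.0, -0.0, -1.0]]
ft_force: [0.2, 0.1, 0.3]
grip_width: 0.0252
```

```bash
python3 -m pendant '[20,0,0,0.02,0,0,0,20,0,0,0,0,0,0]' 40
python3 -m pendant '[20,0,0,0.02,0,0,0,20,0,0,0,0,0,0]' 40
```

```text
time_s: 8.65
position: [0.503, 0.1153, 0.0348]
tool_rot: [[0.046, 0.999, 0.001], [0.999, -0.046, -0.0], [-0.0, 0.001, -1.0]]
ft_force: [-1.7, -0.8, 5.3]
grip_width: 0.0247
time_s: 8.85
position: [0.503, 0.1153, 0.0348]
tool_rot: [[0.046, 0.999, 0.001], [0.999, -0.046, -0.0], [-0.0, 0.001, -1.0]]
ft_force: [-5.9, -1.6, 16.4]
grip_width: 0.0247
```

```bash
python3 -m pendant '[20,0,0,-0.03,0,0,0,34,0,0,0,0,0,0,34,0,0,0,0,0,0,34,0,0,0,0,0,0,34,0,0,-0.05,0,0,0,34,0,0,-0.1,0,0,0,34,0,0,-0.3,0,0,0,34,0,0,-0.5,0,0,0,34,0,0,-0.6,0,0,0,34,0,0,-0.6,0,0,0,34,0,0,0,0,0,0]' 40
python3 - <<'E'
from h import *
go([.497,-.282,.20])
d=get_image("wrist");cv2.imwrite("pics/c5.png",d["frame"][:,:,::-1])
E
```

```text
time_s: 9.95
position: [0.5046, 0.1154, 0.1463]
tool_rot: [[0.046, 0.999, 0.008], [0.999, -0.046, -0.0], [0.0, 0.008, -1.0]]
ft_force: [-0.3, -1.1, -0.4]
grip_width: 0.0338
pos [0.5046 0.1154 0.1463] yaw(tool y) -2.6315495953135004 tz [ 0.0076 -0.     -1.    ] units [-7.9465  0.221  -1.0754] w 0.033761353568503835 F [-0.3121 -1.0632 -0.3927] t 9.95
```

View pics/c5.png

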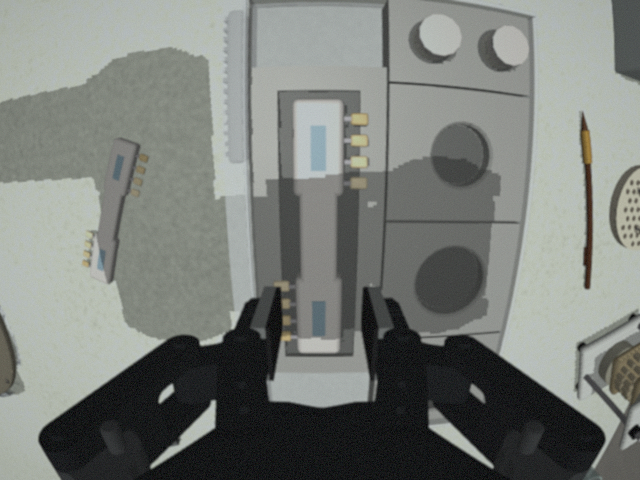

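Guide sits flat inside the recess, white face up, cols 278–360 around guide 295–345. Now the small jar.

```bash
python3 -m pendant '[60,-0.2,0,-0.4,0.05,0,0,60,-0.5,0,-0.5,0,0,0,60,-0.7,0,-0.5,0,0,0,60,-0.7,0,-0.5,0,0,0,60,-0.7,0.05,0,0,0,0,60,-0.7,0.05,0,0,0,0,60,-0.7,0.05,0,0,0,0,60,-0.7,0.05,0,0,0,0,60,-0.7,0,0,0,0,0,60,-0.7,0,0,0,0,0,60,-0.7,0,0,0,0,0,60,-0.6,0,0,0,0,0]'
python3 -m pendant '[60,-0.3,0,0,0,0,0,60,0,0,0,0,0,0,60,0,0,0,0,0,0]'
python3 - <<'E'
from h import *
go([.4976,-.2815,.143])
d=get_image("wrist");cv2.imwrite("pics/d1.png",d["frame"][:,:,::-1])
d=get_image("top");cv2.imwrite("pics/d1t.png",d["frame"][:,:,::-1]);np.savez("top1.npz",**d)
E
```

```text
time_s: 11.2
position: [0.4954, -0.2664, 0.236]
tool_rot: [[0.047, 0.999, -0.009], [0.999, -0.047, 0.002], [0.001, -0.009, -1.0]]
ft_force: [1.0, -0.1, 0.1]
grip_width: 0.0597
time_s: 11.5
position: [0.4952, -0.2787, 0.2368]
tool_rot: [[0.046, 0.999, -0.008], [0.999, -0.046, 0.001], [0.001, -0.008, -1.0]]
ft_force: [-1.0, 0.7, -0.8]
grip_width: 0.0603
pos [ 0.4952 -0.2787  0.2368] yaw(tool y) -2.6220694672769436 tz [-0.0077  0.0014 -1.    ] units [-0.056   0.0643  1.8754] w 0.06027568690171635 F [-1.0403  0.715  -0.7599] t 11.5
```

View pics/d1.png

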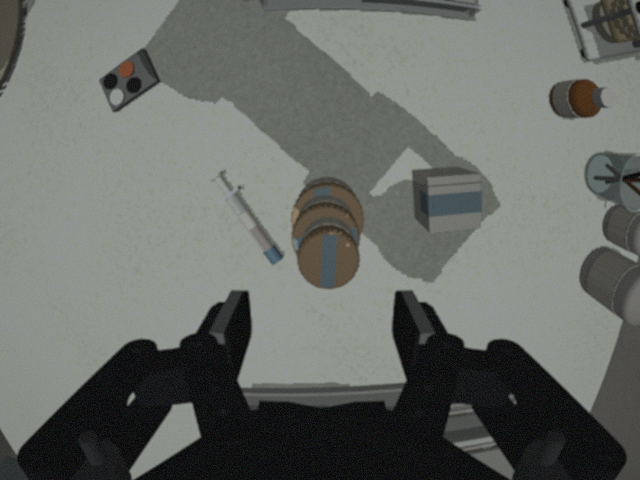

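View pics/d1t.png

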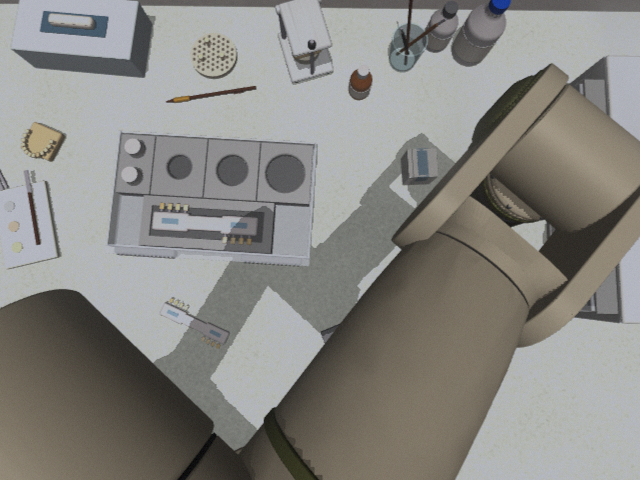

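```bash
cat >> h.py <<'E'
def wray(d,uv,zz):
    R,t=ext(d);K=d["K"];a=(np.atleast_2d(np.array(uv,float))-K[[0,1],[2,2]])/K[0,0]
    r=np.linalg.norm(a,axis=1,keepdims=True);v=np.c_[a/np.maximum(r,1e-9)*np.sin(r),np.cos(r)]
    D=v@R;C=-R.T@t;return C+D*((zz-C[2])/D[:,2])[:,None]
def circfit(p,Rr=None):
    from scipy.optimize import least_squares
    m=p.mean(0)
    if Rr: s=least_squares(lambda q:np.hypot(*(p-q[:2]).T)-Rr,m,loss='soft_l1',f_scale=.001)
    else: s=least_squares(lambda q:np.hypot(*(p-q[:2]).T)-q[2],[*m,.03],loss='soft_l1',f_scale=.001)
    return s.x,np.abs(s.fun).mean()
def biggest(m):
    return max(cv2.findContours(m.astype(np.uint8),0,cv2.CHAIN_APPROX_NONE)[0],key=cv2.contourArea)[:,0]
E
python3 - <<'E'
from h import *
d=dict(np.load("top1.npz"));g=d["frame"].astype(int).mean(2)
for n,u0,u1,v0,v1 in (("S",162,198,148,190),("M",212,252,148,192),("L",262,310,146,200)):
    m=np.zeros((480,640),bool);m[v0:v1,u0:u1]=g[v0:v1,u0:u1]<85
    c=biggest(m);p=onplane(d,c,.034)[:,:2];print(n,len(c),circfit(p),circfit(p,dict(S=.023,M=.029,L=.036)[n]))
d=get_image("wrist");f=d["frame"].astype(int);m=(f[:,:,0]-f[:,:,2]>12);
m2=np.zeros((480,640),bool);m2[224:295,285:375]=((f[:,:,0]-f[:,:,2]>8)|(f[:,:,2]-f[:,:,0]>15))[224:295,285:375]
c=biggest(m2);c=c[c[:,1]>258];p=wray(d,c,.168)[:,:2];print("jarS",len(c),circfit(p),circfit(p,.019))
print(wray(d,[[329,258]],.168))
E
```

```text
S 96 (array([0.6081, 0.1721, 0.0202]), np.float64(0.0024717086690468344)) (array([0.6079, 0.1736]), np.float64(0.003556125820385636))
M 157 (array([0.6024, 0.0694, 0.0261]), np.float64(0.004282277712327796)) (array([0.6001, 0.066 ]), np.float64(0.004602059782428125))
L 118 (array([ 0.599 , -0.0264,  0.0344]), np.float64(0.0009189763636179219)) (array([ 0.5976, -0.0282]), np.float64(0.0011729158519149538))
jarS 134 (array([ 0.4978, -0.2911,  0.0116]), np.float64(0.004196834032196619)) (array([ 0.498 , -0.2802]), np.float64(0.003763846282454584))
[[ 0.4987 -0.2813  0.168 ]]
```

```bash
python3 - <<'E'
from h import *
d=dict(np.load("top1.npz"));g=cv2.GaussianBlur(d["frame"].astype(np.float32).mean(2),(3,3),0)
for n,u0,u1,v0,v1,R in (("S",164,196,150,186,.023),("M",214,250,150,188,.029),("L",264,308,150,196,.036)):
    for k in (8,5,0):
        pass
    s=g[v0:v1,u0:u1].astype(np.uint8);th,_=cv2.threshold(s,0,255,cv2.THRESH_OTSU)
    m=np.zeros((480,640),bool);m[v0:v1,u0:u1]=s<th;c=biggest(m)
    p=onplane(d,c,.034)[:,:2];print(n,th,circfit(p),circfit(p,R),c.min(0),c.max(0))
cv2.imwrite("pics/d2.png",cv2.resize(d["frame"][130:260,105:325,::-1],None,fx=3.6,fy=3.6,interpolation=2))
E
```

```text
S 110.0 (array([0.6088, 0.1702, 0.0231]), np.float64(0.00042333445490984795)) (array([0.6088, 0.1702]), np.float64(0.00043536291406568985)) [166 154] [191 179]
M 112.0 (array([0.6043, 0.0723, 0.0291]), np.float64(0.00041445128800802057)) (array([0.6043, 0.0723]), np.float64(0.00042540442700123254)) [216 154] [247 185]
L 115.0 (array([ 0.5997, -0.0256,  0.0361]), np.float64(0.0003698225936066577)) (array([ 0.5997, -0.0256]), np.float64(0.000384003122125391)) [265 154] [304 192]
```

View pics/d2.png

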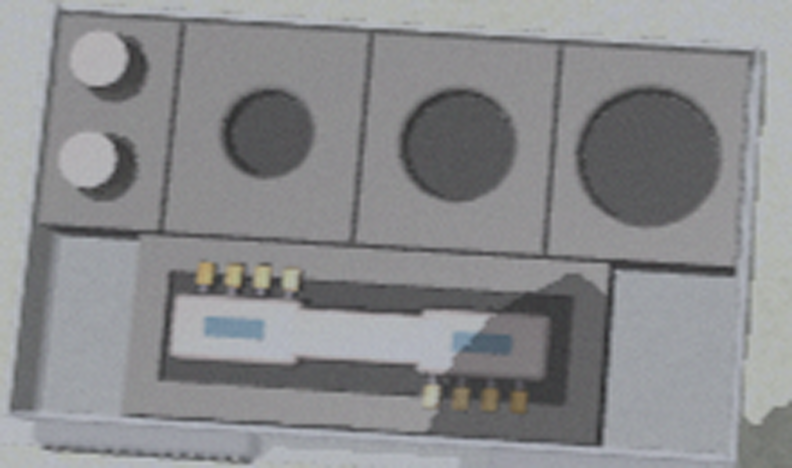

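The crop shows three clean wells: small (267,132), medium (460,145), large (648,157). The guide is inside its recess. The fits match the given sizes and spacing.

```bash
python3 -m pendant '[60,-0.05,0.06,0,-0.05,0,0,60,0,0,0.3,0,0,0,60,0,0,0.4,0,0,0,60,0,0,0.3,0,0,0,60,0,0,0,0,0,0,60,0,0,0,0,0,0]'
python3 - <<'E'
from h import *
go([.498,-.2814,.143])
d=get_image("wrist");cv2.imwrite("pics/d3.png",d["frame"][:,:,::-1])
E
```

```text
time_s: 12.25
position: [0.4985, -0.2823, 0.1878]
tool_rot: [[0.046, 0.999, 0.001], [0.999, -0.046, -0.0], [-0.0, 0.001, -1.0]]
ft_force: [0.6, -0.2, -0.3]
grip_width: 0.0598
pos [ 0.4985 -0.2823  0.1878] yaw(tool y) -2.6167774524252914 tz [ 0.0005 -0.0003 -1.    ] units [ 0.0169 -0.0103  0.896 ] w 0.05980892264152035 F [ 0.5617 -0.1932 -0.3347] t 12.25
```

View pics/d3.png

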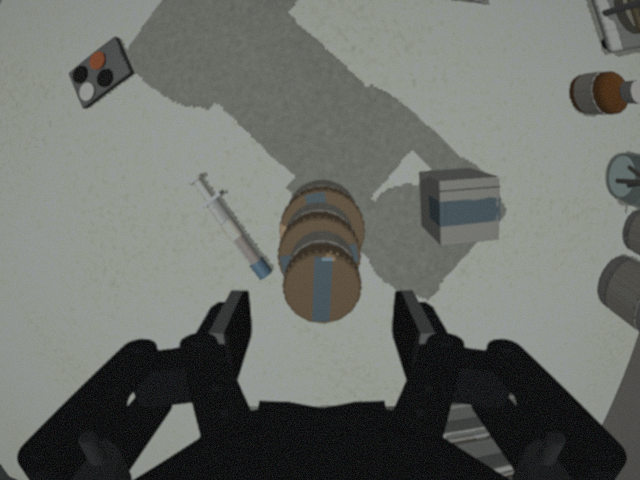

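Lid at (322,283), centred between fingers (245–397). Descend and grip.

```bash
python3 -m pendant '[60,0.01,-0.01,0.3,0,0,0,60,0,0,0.3,0,0,0,60,0,0,0.2,0,0,0,60,0,0,0.1,0,0,0,60,0,0,0,0,0,0,33,0,0,0,0,0,0,33,0,0,0,0,0,0,33,0,0,0,0,0,0,33,0,0,0,0,0,0,33,0,0,0,0,0,0]' 35
python3 - <<'E'
from h import *
go([.498,-.2814,.143])
E
```

```text
time_s: 13.3
position: [0.4981, -0.2822, 0.1431]
tool_rot: [[0.046, 0.999, 0.002], [0.999, -0.046, -0.001], [-0.001, 0.002, -1.0]]
ft_force: [1.7, 0.3, 5.8]
grip_width: 0.0361
pos [ 0.4981 -0.2822  0.1431] yaw(tool y) -2.6401462091842163 tz [ 0.0017 -0.0013 -1.    ] units [ 0.0151 -0.0026  0.002 ] w 0.03610643294647262 F [1.6936 0.2672 5.8369] t 13.3
```

```bash
python3 -m pendant '[33,0,0,-0.1,0,0,0,33,0,0,-0.2,0,0,0,33,0,0,-0.4,0,0,0,33,0,0,-0.4,0,0,0,33,0,0,-0.2,0,0,0,33,0,0,0,0,0,0]' 35
python3 - <<'E'
from h import *
go([.6088,.1702,.18])
d=get_image("wrist");cv2.imwrite("pics/d4.png",d["frame"][:,:,::-1])
E
```

```text
time_s: 13.9
position: [0.4979, -0.2821, 0.2086]
tool_rot: [[0.046, 0.999, 0.002], [0.999, -0.046, -0.002], [-0.002, 0.002, -1.0]]
ft_force: [0.1, -0.2, -0.2]
grip_width: 0.0364
pos [ 0.4979 -0.2821  0.2086] yaw(tool y) -2.6379964404021896 tz [ 0.0019 -0.0017 -1.    ] units [9.1395 1.7972 0.5608] w 0.0363735242638939 F [ 0.1032 -0.1767 -0.1716] t 13.9
```

View pics/d4.png

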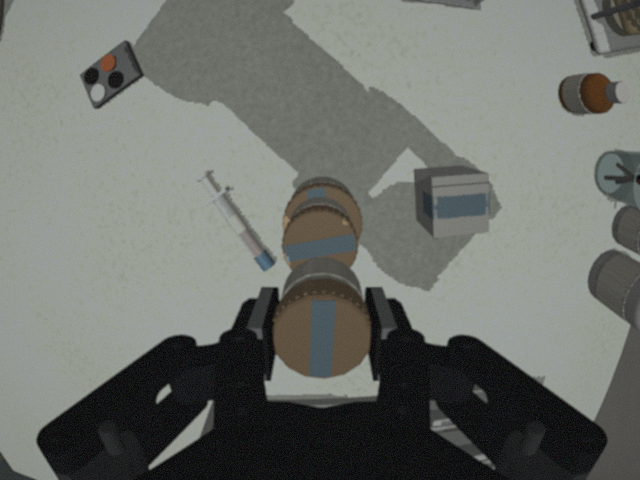

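```bash
python3 -m pendant '[33,0.2,0.04,0,0,0,0,33,0.4,0.08,0,0,0,0,33,0.6,0.12,0,0,0,0,33,0.7,0.14,0,0,0,0,33,0.7,0.14,0,0,0,0,33,0.7,0.14,0,0,0,0,33,0.7,0.14,0,0,0,0,33,0.7,0.14,0,0,0,0,33,0.7,0.14,0,0,0,0,33,0.7,0.14,0,0,0,0,33,0.7,0.14,0,0,0,0,33,0.7,0.14,0,0,0,0]' 35
python3 -m pendant '[33,0.6,0.12,0,0,0,0,33,0.5,0.1,0,0,0,0,33,0.5,0.08,0.2,0,0,0,33,0.2,0.06,0.4,0,0,0,33,0.1,0.04,0.5,0,0,0,33,0,0,0.5,0,0,0,33,0,0,0.4,0,0,0,33,0,0,0.2,0,0,0,33,0,0,0,0,0,0,33,0,0,0,0,0,0]' 35
python3 - <<'E'
from h import *
go([.6088,.1702,.0411])
d=get_image("wrist");cv2.imwrite("pics/d5.png",d["frame"][:,:,::-1])
E
```

```text
time_s: 15.15
position: [0.5894, 0.0915, 0.2061]
tool_rot: [[0.046, 0.999, -0.002], [0.999, -0.046, 0.0], [0.0, -0.002, -1.0]]
ft_force: [1.2, -1.0, -1.1]
grip_width: 0.0359
time_s: 16.15
position: [0.6144, 0.1835, 0.0978]
tool_rot: [[0.046, 0.999, 0.001], [0.999, -0.046, 0.0], [0.0, 0.001, -1.0]]
ft_force: [-0.1, 0.1, -0.9]
grip_width: 0.0363
pos [0.6144 0.1835 0.0978] yaw(tool y) -2.6388323790982513 tz [ 0.0007  0.0001 -1.    ] units [-0.271  -0.1006  1.1347] w 0.036341927406275475 F [-0.079   0.1058 -0.8568] t 16.15
```

View pics/d5.png

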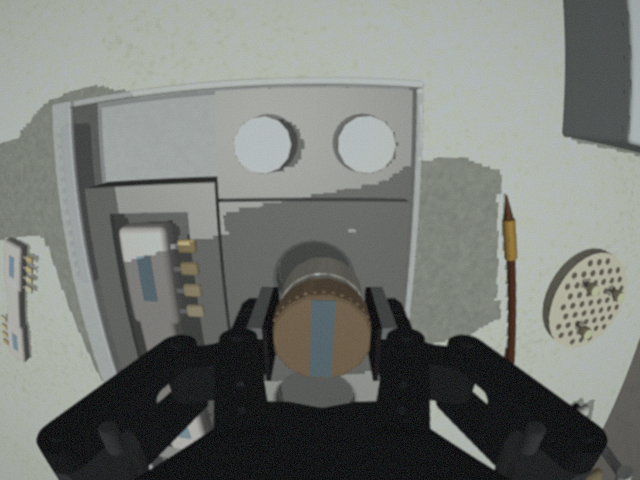

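```bash
python3 -m pendant '[33,-0.15,-0.05,0,0,0,0,33,-0.13,-0.05,0.1,0,0,0,33,0,0,0.2,0,0,0,33,0,0,0.2,0,0,0,33,0,0,0.15,0,0,0,33,0,0,0,0,0,0,33,0,0,0,0,0,0]' 35
python3 - <<'E'
from h import *
go([.6088,.1695,.0411])
d=get_image("wrist");cv2.imwrite("pics/d6.png",d["frame"][:,:,::-1])
E
```

```text
time_s: 16.9
position: [0.6086, 0.1697, 0.0645]
tool_rot: [[0.046, 0.999, -0.0], [0.999, -0.046, -0.0], [-0.0, -0.0, -1.0]]
ft_force: [-0.9, -0.6, -0.7]
grip_width: 0.0361
pos [0.6086 0.1697 0.0645] yaw(tool y) -2.6288906422852145 tz [-0.0003 -0.     -1.    ] units [-0.0031  0.0039  0.4681] w 0.03614566668505413 F [-0.858  -0.6361 -0.7456] t 16.9
```

View pics/d6.png

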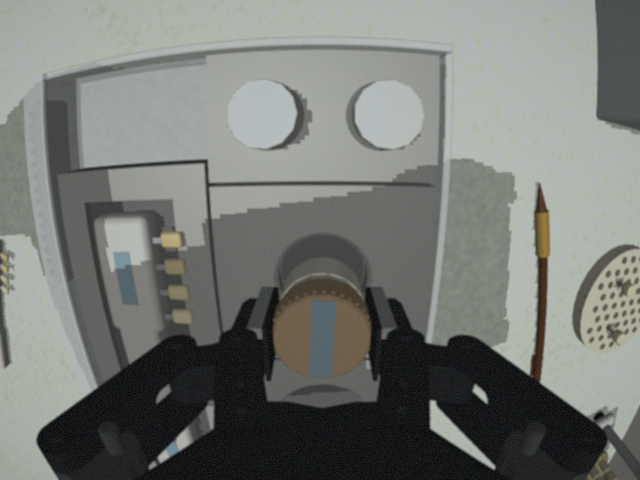

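Position is within 0.3 mm; the well's rim (cols 279–368) surrounds the jar foot evenly. Lower.

```bash
python3 -m pendant '[33,0,0,0.15,0,0,0,33,0,0,0.12,0,0,0,33,0,0,0.08,0,0,0,33,0,0,0.04,0,0,0,33,0,0,0,0,0,0]' 35
python3 -m pendant '[33,0,0,0.04,0,0,0,33,0,0,0,0,0,0]' 35
python3 -m pendant '[33,0,0,0.03,0,0,0,33,0,0,0,0,0,0]' 35
```

```text
time_s: 17.45
position: [0.6084, 0.1695, 0.0449]
tool_rot: [[0.046, 0.999, -0.001], [0.999, -0.046, -0.0], [-0.0, -0.001, -1.0]]
ft_force: [-0.3, 0.0, -0.7]
grip_width: 0.0363
time_s: 17.65
position: [0.6085, 0.1695, 0.0432]
tool_rot: [[0.046, 0.999, -0.0], [0.999, -0.046, -0.0], [-0.0, -0.0, -1.0]]
ft_force: [0.1, -0.1, -0.5]
grip_width: 0.0361
time_s: 17.85
position: [0.6085, 0.1695, 0.0416]
tool_rot: [[0.046, 0.999, -0.0], [0.999, -0.046, 0.0], [0.0, -0.0, -1.0]]
ft_force: [-0.9, -0.5, -0.9]
grip_width: 0.0363
```

```bash
python3 -m pendant '[33,0,0,0.02,0,0,0,33,0,0,0,0,0,0]' 35
python3 -m pendant '[33,0,0,0.02,0,0,0,33,0,0,0,0,0,0]' 35
```

```text
time_s: 18.05
position: [0.6087, 0.1696, 0.0411]
tool_rot: [[0.046, 0.999, 0.001], [0.999, -0.046, 0.0], [0.0, 0.001, -1.0]]
ft_force: [-0.4, 0.2, 2.8]
grip_width: 0.036
time_s: 18.25
position: [0.6088, 0.1696, 0.0411]
tool_rot: [[0.046, 0.999, 0.001], [0.999, -0.046, 0.0], [0.0, 0.001, -1.0]]
ft_force: [-3.6, 0.2, 9.6]
grip_width: 0.0362
```

```bash
python3 -m pendant '[36,0,0,-0.02,0,0,0,50,0,0,0,0,0,0,50,0,0,0,0,0,0,50,0,0,0,0,0,0,50,0,0,-0.1,0,0,0,50,0,0,-0.3,0,0,0,50,0,0,-0.6,0,0,0,60,0,0,-0.7,0,0,0,70,0,0,-0.7,0,0,0,70,0,0,-0.4,0,0,0,70,0,0,0,0,0,0]' 35
python3 - <<'E'
from h import *
go([.4975,-.282,.20])
d=get_image("wrist");cv2.imwrite("pics/d7.png",d["frame"][:,:,::-1])
E
```

```text
time_s: 19.35
position: [0.6097, 0.1697, 0.1843]
tool_rot: [[0.046, 0.999, 0.007], [0.999, -0.046, 0.001], [0.001, 0.006, -1.0]]
ft_force: [0.5, 0.9, 0.4]
grip_width: 0.0701
pos [0.6097 0.1697 0.1843] yaw(tool y) -2.63693667237803 tz [ 0.0065  0.0006 -1.    ] units [-9.1269 -1.8238 -0.3338] w 0.07007572972668477 F [0.4873 0.9272 0.449 ] t 19.35
```

View pics/d7.png

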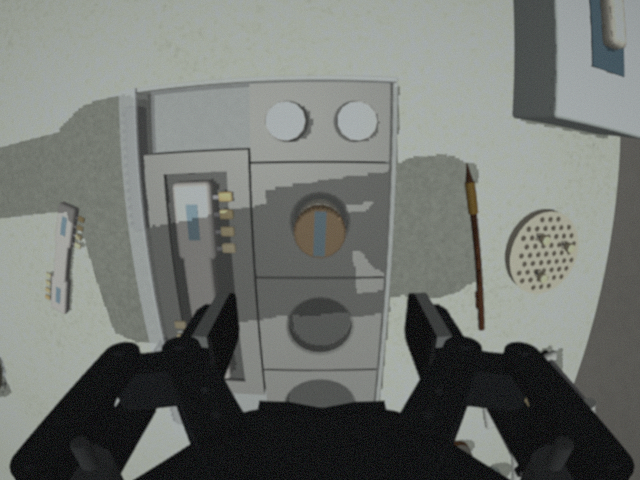

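Small jar is seated in its well at (320,230). Back for the medium jar.

```bash
python3 -m pendant '[70,-0.3,-0.06,-0.1,0,0,0,70,-0.6,-0.12,-0.1,0,0,0,70,-0.8,-0.16,0,0,0,0,70,-0.8,-0.16,0,0,0,0,70,-0.8,-0.16,0,0,0,0,70,-0.8,-0.16,0,0,0,0,70,-0.8,-0.16,0,0,0,0,70,-0.8,-0.16,0,0,0,0,70,-0.8,-0.16,0,0,0,0,70,-0.8,-0.16,0,0,0,0,70,-0.7,-0.14,0,0,0,0,70,-0.6,-0.12,0,0,0,0]'
python3 -m pendant '[70,-0.3,-0.06,0.2,0,0,0,70,0,0,0.3,0,0,0,70,0,0,0,0,0,0,70,0,0,0,0,0,0]'
python3 - <<'E'
from h import *
go([.4975,-.282,.095])
d=get_image("wrist");cv2.imwrite("pics/e1.png",d["frame"][:,:,::-1])
f=d["frame"].astype(int);np.savez("w.npz",**d)
E
```

```text
time_s: 20.6
position: [0.501, -0.2583, 0.1896]
tool_rot: [[0.048, 0.999, -0.002], [0.999, -0.048, 0.001], [0.001, -0.002, -1.0]]
ft_force: [0.6, 0.4, -0.4]
grip_width: 0.0697
time_s: 21.0
position: [0.4989, -0.2703, 0.1651]
tool_rot: [[0.046, 0.999, -0.001], [0.999, -0.046, 0.001], [0.001, -0.001, -1.0]]
ft_force: [-0.5, 0.0, 0.2]
grip_width: 0.0701
pos [ 0.4989 -0.2703  0.1651] yaw(tool y) -2.614229244852612 tz [-0.0014  0.0013 -1.    ] units [-0.2367 -0.0144  1.4015] w 0.07006693586145919 F [-0.4876  0.0266  0.204 ] t 21.0
```

View pics/e1.png

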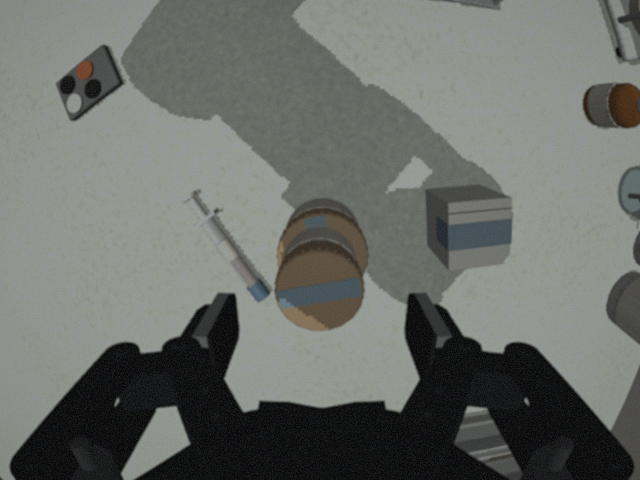

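```bash
python3 - <<'E'
from h import *
d=dict(np.load("w.npz"))
p=wray(d,[[319,331],[276,288],[364,287],[288,316],[352,315]],.122);print(p)
print(circfit(p[:,:2],.025),circfit(p[:,:2]))
E
```

```text
[[ 0.4949 -0.3086  0.122 ]
 [ 0.4726 -0.2801  0.122 ]
 [ 0.521  -0.2817  0.122 ]
 [ 0.4778 -0.2979  0.122 ]
 [ 0.5141 -0.2989  0.122 ]]
(array([ 0.4966, -0.2825]), np.float64(0.0008466659851449982)) (array([ 0.4966, -0.2834,  0.0242]), np.float64(0.0005244507832080352))
```

```bash
python3 -m pendant '[70,-0.12,-0.01,0,0,0,0,70,-0.12,-0.01,0,0,0,0,70,0,0,0.3,0,0,0,70,0,0,0.3,0,0,0,70,0,0,0.2,0,0,0,70,0,0,0,0,0,0]'
python3 - <<'E'
from h import *
go([.497,-.282,.095])
E
```

```text
time_s: 21.65
position: [0.4972, -0.2827, 0.1247]
tool_rot: [[0.046, 0.999, -0.002], [0.999, -0.046, 0.001], [0.001, -0.002, -1.0]]
ft_force: [-0.1, -0.6, 1.3]
grip_width: 0.0699
pos [ 0.4972 -0.2827  0.1247] yaw(tool y) -2.6446206132384087 tz [-0.0017  0.0014 -1.    ] units [ 0.0139 -0.0037  0.5938] w 0.06991087866461412 F [-0.1272 -0.6473  1.3138] t 21.65
```

```bash
python3 -m pendant '[70,0.01,0,0.3,0,0,0,70,0,0,0.2,0,0,0,70,0,0,0.08,0,0,0,70,0,0,0,0,0,0,44,0,0,0,0,0,0,44,0,0,0,0,0,0,44,0,0,0,0,0,0,44,0,0,0,0,0,0,44,0,0,0,0,0,0]' 40
python3 -m pendant '[44,0,0,0,0,0,0]'
python3 - <<'E'
from h import *
go([.497,-.282,.095])
E
```

```text
time_s: 22.55
position: [0.4979, -0.2827, 0.0975]
tool_rot: [[0.046, 0.999, 0.001], [0.999, -0.046, -0.001], [-0.001, 0.001, -1.0]]
ft_force: [-1.2, -0.2, 5.2]
grip_width: 0.048
time_s: 22.65
position: [0.4979, -0.2827, 0.0975]
tool_rot: [[0.046, 0.999, 0.001], [0.999, -0.046, -0.001], [-0.001, 0.001, -1.0]]
ft_force: [0.1, 0.7, 6.0]
grip_width: 0.048
pos [ 0.4979 -0.2827  0.0975] yaw(tool y) -2.6402850417469876 tz [ 0.0012 -0.0012 -1.    ] units [ 0.0124 -0.0191  0.0506] w 0.047986977956072666 F [0.052  0.672  5.9541] t 22.65
```

```bash
python3 -m pendant '[44,0,0,-0.1,0,0,0,44,0,0,-0.2,0,0,0,44,0,0,-0.4,0,0,0,44,0,0,-0.4,0,0,0,44,0,0,-0.2,0,0,0,44,0,0,0,0,0,0]' 40
python3 - <<'E'
from h import *
go([.6043,.0716,.12])
d=get_image("wrist");cv2.imwrite("pics/e2.png",d["frame"][:,:,::-1])
E
```

```text
time_s: 23.25
position: [0.4981, -0.2826, 0.1631]
tool_rot: [[0.046, 0.999, 0.002], [0.999, -0.046, -0.002], [-0.002, 0.002, -1.0]]
ft_force: [-0.5, 0.1, -1.1]
grip_width: 0.0484
pos [ 0.4981 -0.2826  0.1631] yaw(tool y) -2.6354915821209133 tz [ 0.0021 -0.0018 -1.    ] units [7.1762 1.7949 0.8547] w 0.048366387276164886 F [-0.5073  0.0703 -1.0987] t 23.25
```

View pics/e2.png

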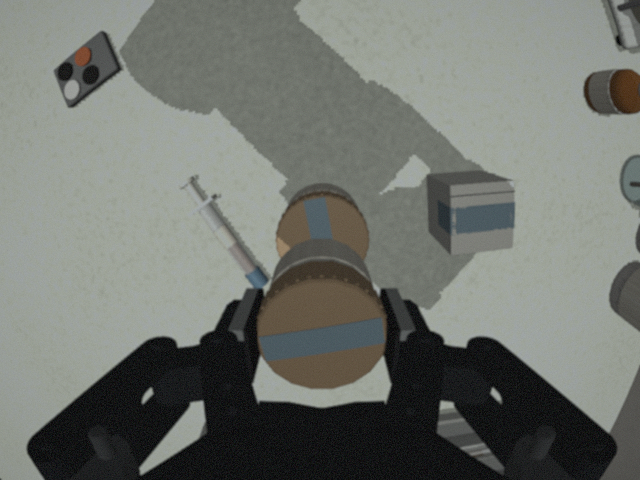

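```bash
python3 -m pendant '[44,0.2,0.05,0,0,0,0,44,0.4,0.1,0,0,0,0,44,0.6,0.15,0,0,0,0,44,0.7,0.18,0,0,0,0,44,0.7,0.18,0,0,0,0,44,0.7,0.18,0,0,0,0,44,0.7,0.18,0,0,0,0,44,0.7,0.18,0,0,0,0,44,0.7,0.18,0,0,0,0,44,0.7,0.18,0,0,0,0,44,0.5,0.12,0,0,0,0,44,0.4,0.1,0,0,0,0]' 40
python3 -m pendant '[44,0.1,0.05,0.2,0,0,0,44,0,0,0.4,0,0,0,44,0,0,0.4,0,0,0,44,0,0,0.2,0,0,0,44,0,0,0,0,0,0,44,0,0,0,0,0,0]' 40
python3 - <<'E'
from h import *
go([.6043,.0716,.0515])
E
```

```text
time_s: 24.5
position: [0.6022, 0.0657, 0.1605]
tool_rot: [[0.045, 0.999, -0.002], [0.999, -0.045, 0.0], [0.0, -0.002, -1.0]]
ft_force: [0.8, -0.3, -1.8]
grip_width: 0.0483
time_s: 25.1
position: [0.6056, 0.0677, 0.102]
tool_rot: [[0.047, 0.999, 0.0], [0.999, -0.047, -0.0], [-0.0, 0.0, -1.0]]
ft_force: [0.6, -0.1, -1.1]
grip_width: 0.0481
pos [0.6056 0.0677 0.102 ] yaw(tool y) -2.665861867951815 tz [ 0.0003 -0.0001 -1.    ] units [ 0.0761 -0.0293  1.0099] w 0.04809699635419753 F [ 0.5695 -0.1455 -1.1403] t 25.1
```

```bash
python3 -m pendant '[44,0.08,-0.03,0.2,0,0,0,44,0,0,0.2,0,0,0,44,0,0,0.1,0,0,0,44,0,0,0,0,0,0,44,0,0,0,0,0,0]' 40
python3 - <<'E'
from h import *
go([.6043,.0716,.0515])
d=get_image("wrist");cv2.imwrite("pics/e3.png",d["frame"][:,:,::-1])
E
```

```text
time_s: 25.6
position: [0.6042, 0.0721, 0.0767]
tool_rot: [[0.046, 0.999, 0.0], [0.999, -0.046, -0.0], [-0.0, 0.0, -1.0]]
ft_force: [-0.7, 0.3, -1.0]
grip_width: 0.0479
pos [0.6042 0.0721 0.0767] yaw(tool y) -2.6426264651397364 tz [ 0.0001 -0.     -1.    ] units [-0.0095  0.0022  0.5048] w 0.047885807417402566 F [-0.6744  0.3469 -1.0341] t 25.6
```

View pics/e3.png

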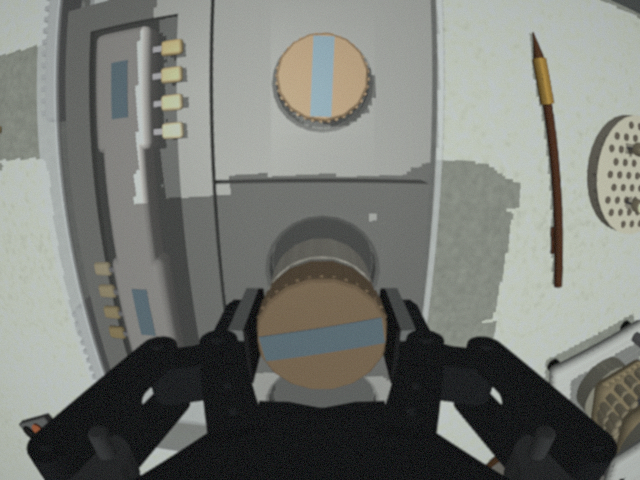

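Jar foot lies inside the well rim (cols 267–377). Lower.

```bash
python3 -m pendant '[44,-0.01,0,0.15,0,0,0,44,0,0,0.14,0,0,0,44,0,0,0.1,0,0,0,44,0,0,0.05,0,0,0,44,0,0,0,0,0,0]' 40
python3 -m pendant '[44,0,0,0.04,0,0,0,44,0,0,0,0,0,0]' 40
python3 -m pendant '[44,0,0,0.02,0,0,0,44,0,0,0,0,0,0]' 40
```

```text
time_s: 26.15
position: [0.6039, 0.0716, 0.0542]
tool_rot: [[0.046, 0.999, -0.001], [0.999, -0.046, 0.0], [0.0, -0.001, -1.0]]
ft_force: [-0.6, 0.1, -1.6]
grip_width: 0.0478
time_s: 26.35
position: [0.6041, 0.0716, 0.0527]
tool_rot: [[0.046, 0.999, 0.0], [0.999, -0.046, 0.0], [0.0, 0.0, -1.0]]
ft_force: [-0.1, -0.2, -1.4]
grip_width: 0.0478
time_s: 26.55
position: [0.6041, 0.0716, 0.0517]
tool_rot: [[0.046, 0.999, 0.0], [0.999, -0.046, -0.0], [-0.0, 0.0, -1.0]]
ft_force: [0.5, 0.1, -0.4]
grip_width: 0.0477
```

```bash
python3 -m pendant '[44,0,0,0.02,0,0,0,44,0,0,0,0,0,0]' 40
python3 -m pendant '[44,0,0,0.02,0,0,0,44,0,0,0,0,0,0]' 40
```

```text
time_s: 26.75
position: [0.6041, 0.0717, 0.0516]
tool_rot: [[0.046, 0.999, 0.001], [0.999, -0.046, -0.0], [-0.0, 0.001, -1.0]]
ft_force: [-2.9, 0.3, 5.0]
grip_width: 0.0478
time_s: 26.95
position: [0.6041, 0.0716, 0.0515]
tool_rot: [[0.046, 0.999, 0.001], [0.999, -0.046, -0.0], [-0.0, 0.001, -1.0]]
ft_force: [-6.0, -0.2, 13.5]
grip_width: 0.0479
```

```bash
python3 -m pendant '[48,0,0,-0.02,0,0,0,62,0,0,0,0,0,0,62,0,0,0,0,0,0,62,0,0,0,0,0,0,62,0,0,-0.1,0,0,0,62,0,0,-0.3,0,0,0,62,0,0,-0.6,0,0,0,85,0,0,-0.6,0,0,0,85,0,0,-0.5,0,0,0,85,0,0,-0.2,0,0,0,85,0,0,0,0,0,0]' 40
python3 - <<'E'
from h import *
go([.498,-.282,.18])
d=get_image("wrist");cv2.imwrite("pics/e4.png",d["frame"][:,:,::-1])
E
```

```text
time_s: 28.05
position: [0.6045, 0.0716, 0.1668]
tool_rot: [[0.046, 0.999, 0.002], [0.999, -0.046, -0.0], [-0.0, 0.002, -1.0]]
ft_force: [0.3, -0.0, -1.2]
grip_width: 0.0846
pos [0.6045 0.0716 0.1668] yaw(tool y) -2.6405355596428595 tz [ 0.0024 -0.0002 -1.    ] units [-7.1628 -1.8005 -0.2678] w 0.0845703394237812 F [ 0.3355 -0.0152 -1.1507] t 28.05
```

View pics/e4.png

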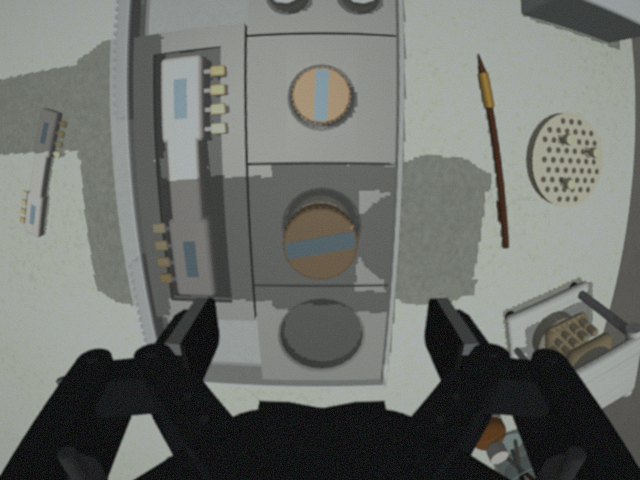

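Medium jar seated at (320,240). Now the large jar.

```bash
python3 -m pendant '[85,-0.3,-0.08,0,0,0,0,85,-0.6,-0.15,0,0,0,0,85,-0.8,-0.2,0,0,0,0,85,-0.8,-0.2,0,0,0,0,85,-0.8,-0.2,0,0,0,0,85,-0.8,-0.2,0,0,0,0,85,-0.8,-0.2,0,0,0,0,85,-0.8,-0.2,0,0,0,0,85,-0.7,-0.2,0,0,0,0,85,-0.5,-0.12,0,0,0,0,85,-0.25,-0.05,0.2,0,0,0,85,0,0,0.3,0,0,0]'
python3 -m pendant '[85,0,0,0.3,0,0,0,85,0,0,0.2,0,0,0,85,0,0,0,0,0,0,85,0,0,0,0,0,0]'
python3 - <<'E'
from h import *
go([.498,-.282,.036])
d=get_image("wrist");cv2.imwrite("pics/f1.png",d["frame"][:,:,::-1])
np.savez("w.npz",**d)
E
```

```text
time_s: 29.3
position: [0.4967, -0.283, 0.1394]
tool_rot: [[0.048, 0.999, -0.0], [0.999, -0.048, 0.0], [0.0, -0.0, -1.0]]
ft_force: [-0.3, 0.1, -0.6]
grip_width: 0.0849
time_s: 29.7
position: [0.4977, -0.2811, 0.1156]
tool_rot: [[0.046, 0.999, -0.0], [0.999, -0.046, 0.0], [0.0, -0.0, -1.0]]
ft_force: [-0.1, -0.8, 0.3]
grip_width: 0.0851
pos [ 0.4977 -0.2811  0.1156] yaw(tool y) -2.6166071637618353 tz [-0.0003  0.0003 -1.    ] units [-0.0181  0.0073  1.5915] w 0.0851013356092729 F [-0.0598 -0.8088  0.2621] t 29.7
```

View pics/f1.png

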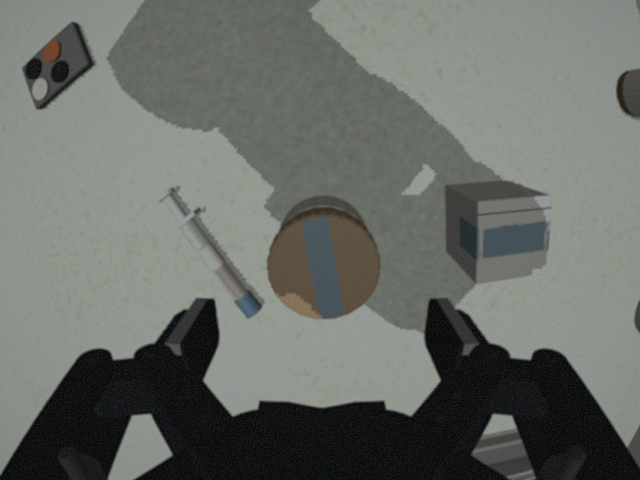

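```bash
python3 - <<'E'
from h import *
d=dict(np.load("w.npz"))
p=wray(d,[[322,319],[267,266],[380,266],[283,303],[362,304],[290,220],[357,221]],.066)
print(circfit(p[:,:2],.032),circfit(p[:,:2]))
print(wray(d,[[258,308],[240,318]],.01))
E
```

```text
(array([ 0.4979, -0.2826]), np.float64(0.00034749469699882053)) (array([ 0.4979, -0.2826,  0.0321]), np.float64(0.0003164056091859068))
[[ 0.4463 -0.3354  0.01  ]
 [ 0.431  -0.3439  0.01  ]]
```

```bash
python3 -m pendant '[85,-0.03,0,0.3,0,0,0,85,0,0,0.4,0,0,0,85,0,0,0.3,0,0,0,85,0,0,0.2,0,0,0,85,0,0,0,0,0,0,85,0,0,0,0,0,0]'
python3 - <<'E'
from h import *
go([.4979,-.2826,.028])
E
```

```text
time_s: 30.35
position: [0.498, -0.2831, 0.0564]
tool_rot: [[0.046, 0.999, 0.001], [0.999, -0.046, -0.001], [-0.001, 0.001, -1.0]]
ft_force: [0.1, 0.9, 0.3]
grip_width: 0.085
pos [ 0.498  -0.2831  0.0564] yaw(tool y) -2.630547795659752 tz [ 0.0008 -0.0007 -1.    ] units [ 0.0097 -0.0023  0.5685] w 0.08498105446883829 F [0.0929 0.9142 0.2749] t 30.35
```

```bash
python3 -m pendant '[85,0.01,0,0.25,0,0,0,85,0,0,0.2,0,0,0,85,0,0,0.1,0,0,0,85,0,0,0,0,0,0,58,0,0,0,0,0,0,58,0,0,0,0,0,0,58,0,0,0,0,0,0,58,0,0,0,0,0,0,58,0,0,0,0,0,0,58,0,0,0,0,0,0]' 50
python3 - <<'E'
from h import *
go([.4979,-.2826,.028])
d=get_image("wrist");cv2.imwrite("pics/f2.png",d["frame"][:,:,::-1])
E
```

```text
time_s: 31.35
position: [0.498, -0.2826, 0.0289]
tool_rot: [[0.046, 0.999, 0.001], [0.999, -0.046, -0.001], [-0.001, 0.001, -1.0]]
ft_force: [0.4, -0.2, 5.4]
grip_width: 0.0621
pos [ 0.498  -0.2826  0.0289] yaw(tool y) -2.6382623307926476 tz [ 0.0011 -0.001  -1.    ] units [ 0.0006 -0.0016  0.0179] w 0.062091634170622606 F [ 0.3928 -0.2158  5.4093] t 31.35
```

View pics/f2.png

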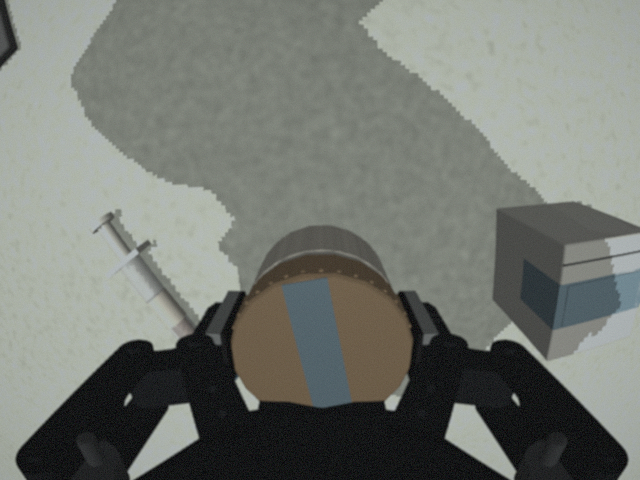

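```bash
python3 -m pendant '[58,0,0,-0.1,0,0,0,58,0,0,-0.2,0,0,0,58,0,0,-0.4,0,0,0,58,0,0,-0.5,0,0,0,58,0,0,-0.5,0,0,0,58,0,0,-0.2,0,0,0,58,0,0,0,0,0,0]' 50
python3 - <<'E'
from h import *
go([.5997,-.0256,.10])
d=get_image("wrist");cv2.imwrite("pics/f3.png",d["frame"][:,:,::-1])
E
```

```text
time_s: 32.1
position: [0.4979, -0.2826, 0.1245]
tool_rot: [[0.046, 0.999, 0.002], [0.999, -0.046, -0.002], [-0.002, 0.002, -1.0]]
ft_force: [0.2, 0.5, -2.4]
grip_width: 0.0619
pos [ 0.4979 -0.2826  0.1245] yaw(tool y) -2.639944417796057 tz [ 0.0019 -0.0016 -1.    ] units [5.2292 1.7955 0.4847] w 0.061901504093336494 F [ 0.2007  0.5257 -2.4146] t 32.1
```

View pics/f3.png

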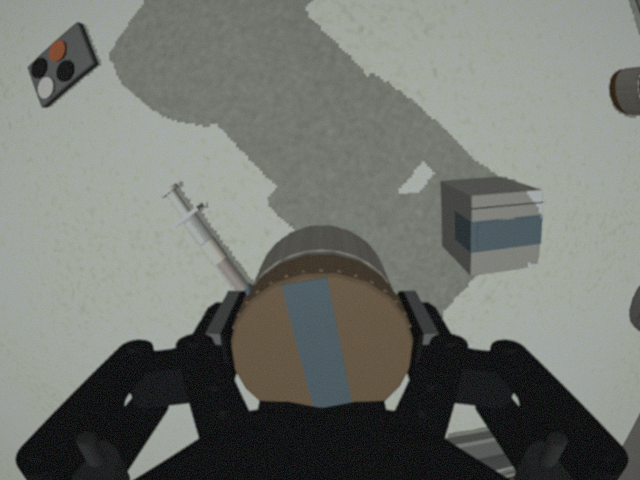

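```bash
python3 -m pendant '[58,0.2,0.07,0,0,0,0,58,0.4,0.14,0,0,0,0,58,0.6,0.2,0,0,0,0,58,0.6,0.2,0,0,0,0,58,0.6,0.2,0,0,0,0,58,0.6,0.2,0,0,0,0,58,0.6,0.2,0,0,0,0,58,0.6,0.2,0,0,0,0,58,0.5,0.17,0,0,0,0,58,0.3,0.1,0,0,0,0,58,0.2,0.07,0,0,0,0,58,0,0,0,0,0,0]' 50
python3 -m pendant '[58,0,0,0.2,0,0,0,58,0,0,0.3,0,0,0,58,0,0,0,0,0,0,58,0,0,0,0,0,0]' 50
python3 - <<'E'
from h import *
go([.5997,-.0256,.0489])
E
```

```text
time_s: 33.35
position: [0.597, -0.0258, 0.1227]
tool_rot: [[0.045, 0.999, -0.001], [0.999, -0.045, 0.0], [0.0, -0.001, -1.0]]
ft_force: [-1.4, -0.4, -2.1]
grip_width: 0.0619
time_s: 33.75
position: [0.5968, -0.0275, 0.098]
tool_rot: [[0.047, 0.999, -0.001], [0.999, -0.047, 0.0], [0.0, -0.001, -1.0]]
ft_force: [-0.4, -0.3, -0.7]
grip_width: 0.062
pos [ 0.5968 -0.0275  0.098 ] yaw(tool y) -2.7094435251544335 tz [-0.0008  0.0001 -1.    ] units [0.0403 0.0578 0.9812] w 0.062009902442982226 F [-0.3907 -0.2687 -0.7353] t 33.75
```

```bash
python3 -m pendant '[58,0.04,0.06,0.2,0,0,0,58,0,0,0.2,0,0,0,58,0,0,0.1,0,0,0,58,0,0,0,0,0,0,58,0,0,0,0,0,0]' 50
python3 - <<'E'
from h import *
go([.5997,-.0256,.0489])
d=get_image("wrist");cv2.imwrite("pics/f4.png",d["frame"][:,:,::-1])
d=get_image("top");cv2.imwrite("pics/f4t.png",cv2.resize(d["frame"][110:280,90:340,::-1],None,fx=3,fy=3))
E
```

```text
time_s: 34.25
position: [0.6001, -0.0248, 0.0732]
tool_rot: [[0.046, 0.999, -0.0], [0.999, -0.046, 0.0], [0.0, -0.0, -1.0]]
ft_force: [0.3, 0.4, -2.0]
grip_width: 0.0622
pos [ 0.6001 -0.0248  0.0732] yaw(tool y) -2.6359177366865367 tz [-0.0001  0.     -1.    ] units [-0.0166 -0.0079  0.486 ] w 0.062237242917356224 F [ 0.3382  0.4355 -2.0312] t 34.25
```

View pics/f4.png

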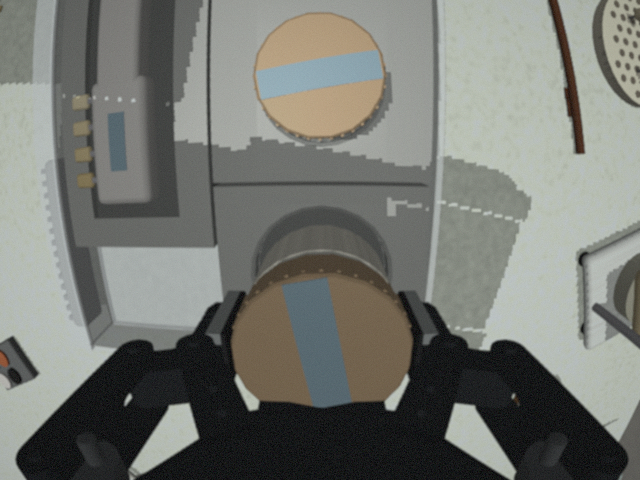

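The large jar's foot sits within the rim (cols 254–391). Lower.

```bash
python3 -m pendant '[58,-0.02,-0.01,0.15,0,0,0,58,0,0,0.13,0,0,0,58,0,0,0.1,0,0,0,58,0,0,0.04,0,0,0,58,0,0,0,0,0,0]' 50
python3 -m pendant '[58,0,0,0.03,0,0,0,58,0,0,0,0,0,0]' 50
python3 -m pendant '[58,0,0,0.02,0,0,0,58,0,0,0,0,0,0]' 50
python3 -m pendant '[58,0,0,0.02,0,0,0,58,0,0,0,0,0,0]' 50
```

```text
time_s: 34.85
position: [0.5994, -0.0257, 0.0518]
tool_rot: [[0.046, 0.999, -0.001], [0.999, -0.046, 0.0], [0.0, -0.001, -1.0]]
ft_force: [-0.6, 0.2, -2.8]
grip_width: 0.0625
time_s: 35.05
position: [0.5996, -0.0258, 0.0507]
tool_rot: [[0.046, 0.999, 0.0], [0.999, -0.046, -0.0], [-0.0, 0.0, -1.0]]
ft_force: [0.2, -0.2, -2.3]
grip_width: 0.0619
time_s: 35.25
position: [0.5996, -0.0258, 0.0497]
tool_rot: [[0.046, 0.999, 0.0], [0.999, -0.046, -0.0], [-0.0, 0.0, -1.0]]
ft_force: [-0.2, -0.1, -1.9]
grip_width: 0.0621
time_s: 35.45
position: [0.5997, -0.0258, 0.0489]
tool_rot: [[0.046, 0.999, 0.0], [0.999, -0.046, -0.0], [-0.0, 0.0, -1.0]]
ft_force: [-0.2, 0.5, -0.5]
grip_width: 0.0622
```

```bash
python3 -m pendant '[58,0,0,0.02,0,0,0,58,0,0,0,0,0,0]' 50
python3 -m pendant '[62,0,0,-0.01,0,0,0,78,0,0,0,0,0,0,78,0,0,0,0,0,0,78,0,0,0,0,0,0,78,0,0,-0.1,0,0,0,78,0,0,-0.3,0,0,0,78,0,0,-0.6,0,0,0,78,0,0,-0.7,0,0,0,78,0,0,-0.7,0,0,0,78,0,0,-0.6,0,0,0,78,0,0,-0.2,0,0,0,78,0,0,0,0,0,0]' 50
python3 - <<'E'
from h import *
go([.498,-.282,.3])
E
```

```text
time_s: 35.65
position: [0.5997, -0.0258, 0.0489]
tool_rot: [[0.046, 0.999, 0.001], [0.999, -0.046, -0.0], [-0.0, 0.001, -1.0]]
ft_force: [-3.6, 1.0, 8.1]
grip_width: 0.0622
time_s: 36.85
position: [0.5999, -0.0258, 0.2094]
tool_rot: [[0.046, 0.999, 0.003], [0.999, -0.046, -0.001], [-0.001, 0.003, -1.0]]
ft_force: [-0.5, 0.0, -0.9]
grip_width: 0.0782
pos [ 0.5999 -0.0258  0.2094] yaw(tool y) -2.637103323324946 tz [ 0.0025 -0.0006 -1.    ] units [-5.2125 -1.7951 -1.8145] w 0.07820919072469813 F [-0.4858  0.0325 -0.9255] t 36.85
```

Back away to get a clear top view for the final check.

```bash
python3 -m pendant '[78,-0.3,-0.1,-0.2,0,0,0,78,-0.5,-0.2,-0.2,0,0,0,78,-0.6,-0.2,0,0,0,0,78,-0.6,-0.2,0,0,0,0,78,-0.6,-0.2,0,0,0,0,78,-0.6,-0.3,0,0,0,0,78,-0.6,-0.3,0,0,0,0,78,-0.6,-0.3,0,0,0,0,78,-0.6,-0.3,0,0,0,0,78,-0.5,-0.3,0,0,0,0,78,-0.3,-0.1,0,0,0,0,78,0,0,0,0,0,0]'
python3 -m pendant '[78,-0.4,-0.5,0,0,0,0,78,-0.4,-0.6,0,0,0,0,78,-0.4,-0.6,0,0,0,0,78,-0.3,-0.4,0,0,0,0,78,0,0,0,0,0,0,78,0,0,0,0,0,0]'
python3 - <<'E'
from h import *
d=get_image("top");W=cloud(d);Z=W[:,:,2];f=d["frame"]
cv2.imwrite("pics/g1.png",f[:,:,::-1]);cv2.imwrite("pics/g1c.png",cv2.resize(f[130:260,105:325,::-1],None,fx=3.6,fy=3.6,interpolation=2))
d0=dict(np.load("top0.npz"))
for n,c,h,R in (("S",(.6088,.1702),.066,.019),("M",(.6043,.0723),.076,.025),("L",(.5997,-.0256),.086,.032)):
    m=(np.hypot(W[...,0]-c[0],W[...,1]-c[1])<R+.008)&(abs(Z-h)<.008)
    cc=biggest(m);p=onplane(d,cc,h)[:,:2]
    q=W[m];A=np.c_[q[:,:2]-c,np.ones(len(q))];k=np.linalg.lstsq(A,q[:,2],rcond=None)[0]
    print(n,"n",m.sum(),"top z",np.median(Z[m]),"exp",h,"centre",circfit(p)[0],"slope",k[:2])
f=f.astype(int);g=f.mean(2)
gm=np.zeros((480,640),bool);gm[200:252,140:278]=((Z>.039)&(Z<.054))[200:252,140:278]
q=W[gm];A=np.c_[q[:,:2]-q[:,:2].mean(0),np.ones(len(q))];print("guide z",np.median(q[:,2]),"exp .045",q[:,:2].mean(0),np.linalg.lstsq(A,q[:,2],rcond=None)[0][:2])
# carton
for dd,nm in ((d0,"before"),(d,"now")):
    w=cloud(dd);z=w[...,2];m=np.zeros_like(gm);m[140:195,395:450]=((z>.057)&(z<.068))[140:195,395:450];print("carton",nm,m.sum(),w[m].mean(0) if m.any() else None)
    m=np.zeros_like(gm);m[255:300,395:460]=((z>.006)&(z<.02))[255:300,395:460];print("syr",nm,m.sum(),w[m].mean(0) if m.any() else None)
E
```

```text
time_s: 38.05
position: [0.4602, -0.3114, 0.2274]
tool_rot: [[0.049, 0.999, -0.001], [0.999, -0.049, 0.001], [0.001, -0.001, -1.0]]
ft_force: [1.2, -1.1, -0.5]
grip_width: 0.0779
time_s: 38.65
position: [0.3534, -0.3793, 0.228]
tool_rot: [[0.046, 0.999, 0.0], [0.999, -0.046, 0.001], [0.001, 0.0, -1.0]]
ft_force: [0.3, 0.6, -0.1]
grip_width: 0.0784
S n 383 top z 0.0662249354956733 exp 0.066 centre [0.6077 0.1668 0.0191] slope [0.0344 0.0522]
M n 650 top z 0.0761867559454345 exp 0.076 centre [0.6026 0.0694 0.0247] slope [0.0203 0.0168]
L n 1077 top z 0.08616635807385001 exp 0.086 centre [ 0.5986 -0.0273  0.0316] slope [0.0137 0.0057]
guide z 0.04438209718122341 exp .045 [0.4966 0.1205] [ 0.0478 -0.0058]
carton before 867 [ 0.6152 -0.2722  0.0617]
syr before 439 [ 0.4156 -0.2928  0.0124]
carton now 869 [ 0.6151 -0.2722  0.0617]
syr now 434 [ 0.4159 -0.2931  0.0123]
```

View pics/g1.png

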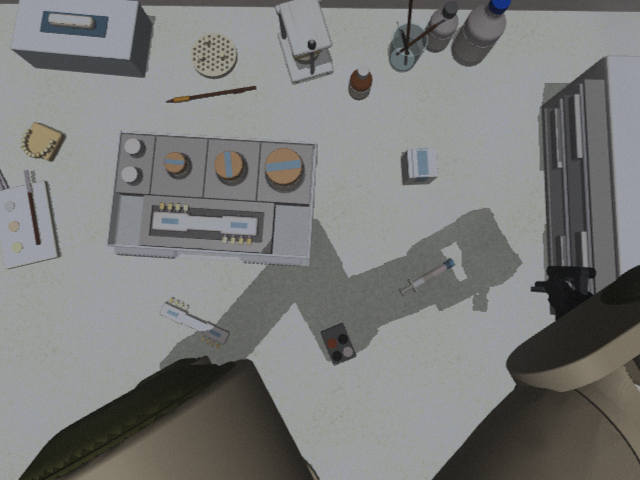

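View pics/g1c.png

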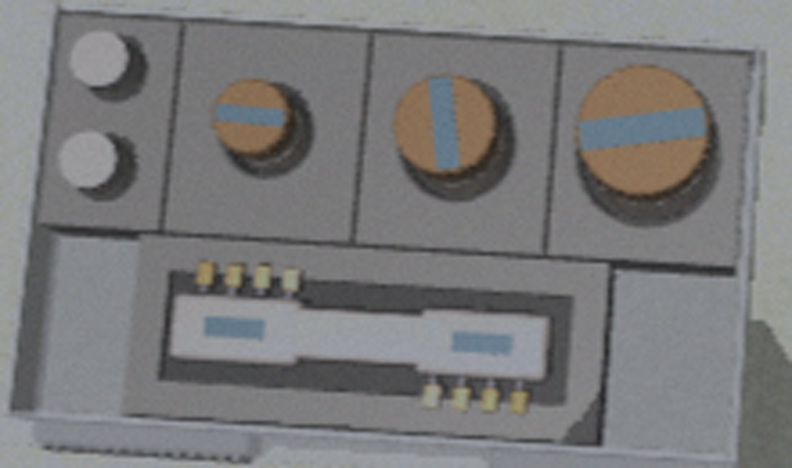

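```bash
python3 - <<'E'
from h import *
d=get_image("top");W=cloud(d);Z=W[:,:,2];f=d["frame"].astype(int)
for n,c,h,R in (("S",(.6077,.1685),.066,.016),("M",(.603,.071),.076,.022),("L",(.599,-.0265),.086,.029)):
    m=(np.hypot(W[...,0]-c[0],W[...,1]-c[1])<R)&(abs(Z-h)<.004);q=W[m]
    k=np.linalg.lstsq(np.c_[q[:,:2]-c,np.ones(len(q))],q[:,2],rcond=None)[0];print(n,len(q),k)
g=f.mean(2);m=np.zeros((480,640),bool);m[205:245,145:275]=((g>125)&(Z>.040)&(f.max(2)-f.min(2)<70))[205:245,145:275]
c=biggest(m);p=onplane(d,c,.045)[:,:2];print("guide",cv2.minAreaRect((p*1000).astype(np.float32)))
for u,v in ((158,221),(175,222),(205,223),(240,226),(253,227)):print(u,np.nanmedian(Z[v-4:v+5,u-3:u+4]))
E
```

```text
S 249 [-0.006   0.0047  0.0664]
M 484 [0.0107 0.0072 0.0763]
L 858 [-0.0001 -0.0033  0.0862]
guide ((502.588134765625, 115.48393249511719), (185.97872924804688, 31.280000686645508), 87.43727111816406)
158 0.045655684179859525
175 0.04538656174429481
205 0.045142564633120545
240 0.04530051261363522
253 0.04531289581350626
```

All checks agree: the jars are level at the expected heights, and the guide is flat (z 0.0452 against 0.045) and centred within 1 mm. Handing in.

```bash
python3 -c "
from rig import *
print(close_job(), observe()['time_s'])"
```

```text
the job is handed in; nothing more can be done
the job is handed in; nothing more can be done
```

I laid the larger shade guide flat, white face up, in its recess, then stood the small, medium and large jars in that order in their own wells. The job was handed in at about 39 s, with the arm clear of everything.

- **Guide:** its top is at about 45 mm along its whole length, as expected when fully down. It lies within 1 mm of the recess centre and parallel to it.
- **Jars:** lid tops are at 66.4, 76.3 and 86.2 mm against 66, 76 and 86 expected. Slopes of 0.01 or less mean they stand upright.
- **Carton and syringe:** both are where they started, within measuring noise (0.5 mm or less).
- **One check disagreed at first:** the first lid fits showed offsets of 2–4 mm and slopes up to 0.05. Those masks reached past the lid tops, and on the lid tops alone the slopes vanished. I did not re-measure the jars' positions in their wells, but each lid height shows the jar fully down.
- **Forces:** the highest force I read was about 16 N, when pressing the guide onto its recess floor. It was only read at the end of each move.

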